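# Fill the purge grid and hold the gas coupler on its nipple

### The arm

A 6-joint arm with a two-finger parallel gripper is mounted at the origin on a cart in front of the work surface, level with it; the furniture and walls round the work are solid. World frame = base frame: x ahead of the robot, y to its left, z up, the work surface at z = 0. Lengths are in m, angles in degrees, forces in N, time in s.
With the tool pointing down it reaches from about 0.4 to 0.825 m from the base axis. Payload 7 kg.
Tool frame: the origin (TCP) lies at the very end of the fingers, on their centre line; the grasp point (between the pads) lies 19 mm behind it (r.grasp_offset is the z of the grasp point in the tool frame, in m); z points along the fingers, y is the direction in which the jaws open and shut (so a half turn about z gives the same grasp; the last joint's range is limited). The gripper opens to 88 mm and grips with 3 to 60 N. Pads are 19 mm wide; open, the fingers measure 130 mm over their backs; the gripper's body (78 mm by 193 mm) begins 47 mm behind the grasp point.
Start: joints at [91.278, 20.546, 0.682, 0, -70.136, -16.507], TCP at [0.177, 0.651, 0.227] pointing down, gripper open.
Joint ranges: [-176.03, 176.03], [-82.01, 121.73], [-58.28, 71.71], [-173.87, 95.51], [-174.79, -0.11], [-173.66, 173.66]. Speed limits (degrees/s): [136.94, 136.94, 172.46, 180, 180, 180].

### API

Orientations are given as [roll, pitch, yaw] about the fixed x, y, z axes, in that order (R = Rz(yaw) Ry(pitch) Rx(roll)).
In Python, from plant import r, capture, calibration, order gives the robot as it stands.
- The arm moves only by the tool servo_tool, never from a script. Its arguments are lists of equal length, an entry for each row: "grip": the closure, from -1 (fully open) to 1 (shut), so that 0 is half open; "translation": the shift along the tool's x, y, z in m, a list of three; "turn": the turn about the tool's z in rad. A call has 1 to 10 rows; each row is the pose to reach, as a shift and turn from the pose commanded when the call began, along the tool's axes at that moment; what a row does not reach only later rows make up. A row lasts 1/12 s, in which the tool goes at most 41.7 mm and 7.16 degrees, less where a joint would pass 70% of its speed; a pose out of reach is approached as far as the arm can. A call with a gripper value outside its range is refused whole. The fingers move at their own pace and stop on an object; "newtons" is the grip in N (left out, the last holds). Time passes only in rows, so rows that repeat a pose let the fingers close. It gives the time, the measured TCP pose, the force and the opening at its end, in the units of the state.
- r.get_state(): the state, without advancing time (a new reading comes with each control period).
- capture(name): name is "scene" or "top"; returns (picture, depth): 480x640x3 uint8, blue, green, red; 480x640 float32, m along the optical axis (not along the pixel's ray), 0 where there is no reading.
- calibration(name): a dict with "fx", "fy", "cx", "cy" (pixels), "view" (4x4, takes a point from world to camera coordinates). Camera axes: x right, y up, looking along -z (the intrinsics and any distortion apply to the point x, -y, -z); pixel columns grow to the right and rows downward; lengths in m; the calibration is good to about 2 mm. A picture is of the moment at which its call begins. calibration takes no time and is no camera call.
- order.close_job(): hands the job in, once; it reports no verdict.
The state is a dict: "time_s": time; "joints": joint angles; "qd": joint speeds; "joint_torque": joint torques, N m; "tcp_pos": TCP position; "eef_rot": TCP orientation; "contact_force": force on the tool from outside, world axes, zero at the start; "moment": the same for the moment, N m; "gripper_width": finger opening in m.
Only numpy, scipy, OpenCV 4.12 (cv2) and the standard library are available. Lean on these libraries where they do the work, as an engineer would, in place of code of your own. Each camera call takes 0.05 s, during which the arm holds its last target.

### The job

Get the purge station ready: first stand the two loose white-capped bottles upright in the two empty rubber cups, so that the grid of four is full. Then take the purge coupler, press it mouth first and squarely onto the tilted nipple until it snaps, and push on until it is fully home on the shoulder. The program finishes while still gripping it and holding it fully home against the spring; leave the roll of tape and the glass dish in front of the station alone.

Things in the scene. Friction and masses are not known exactly. Their poses are not given: they have to be found in the camera images.
- bottle_1: Loose white plastic dropper bottle with a white screw cap, round, 41 mm across and 75 mm tall, standing; the straight body reaches to 49 mm, the cap above it is narrower. Origin: centre of its underside, z up along it. Starts at the left of the station.
- bottle_2: The same as bottle_1 (interchangeable); also starts loose at the left of the station.
- cup_1: An empty fixed round black rubber cup of the 2 x 2 grid (pitch 76 mm): 56 mm across, 50 mm inside, 9 mm high, floor 3 mm thick. Origin: centre of its underside, 10 mm above the bench; a seated bottle's underside is 3 mm above it. The grid's other two cups hold fixed bottles of the same kind; which two of the four places are empty varies.
- cup_2: The other empty cup, the same as cup_1.
- station: Fixed metal base plate, 170 x 320 x 10 mm; origin at the centre of its underside. Its x axis points away from the robot, y to the left. The grid, square to these axes, is on its left half (centre at y = +65 mm); the grey inlet block with the nipple is on its right half.
- nipple: Fixed steel nipple on a grey block, leaning 28 degrees from vertical, roughly towards the robot. Origin: centre of its flat shoulder (38 mm across), about 66 mm above the bench; z points outward along its axis. Stem 16 mm thick to z = 24 mm, then a cone to 10 mm at z = 32 mm; a brass spring pin, 7 mm thick, sticks out of the tip to z = 42 mm.
- catches (a point): Point on the nipple's axis, 13.5 mm outward of the shoulder, between two spring catch balls that stand 2.7 mm out of the stem's sides. The lip in the coupler's mouth pushes them in; they snap out behind it when the mouth is about 5 to 6 mm from the shoulder. Getting past them takes about 8 N along the axis, first felt with the mouth 19 mm from the shoulder.
- pin (a joint): How far the brass spring pin is pressed in, m: 0 = free, 0.008 = coupler home on the shoulder. The coupler's inner end touches it when the mouth is 8 mm from the shoulder. It pushes back along the axis with 2 N at first touch, 6 N when home; if let go, the coupler backs off to the catches and the pin reads about 0.002 to 0.004.
- coupler: Loose purge coupler, 102 mm tall, about 150 g, standing mouth down on the bench right of the station. Round: metal socket 36 mm across up to 37 mm, slim grey grip 24 mm across from 40 to 92 mm, 27 mm end cap on top. Origin: centre of its open mouth; z from the mouth up through the grip. Bore 18 mm wide, 34 mm deep, with a wider groove from 4 to 22 mm.
- tape: Roll of tape lying flat, 65 mm across, 20 mm high, beyond the loose bottles; a bystander. Origin: centre of its underside.
- dish: Open glass dish, 70 mm across, 14 mm high, in front of the station; a bystander. Origin: centre of its underside.

How it is judged:
By the outcome, as a careful person would: the job done as asked, in the order asked, and still so for the second after the job is handed in, while the arm keeps its last pose, push and grip.
It also fails if it takes over 66 s, if anything falls off the work surface, if the arm or the gripper's body presses on something with over 40 N, if the wrist force passes 120 N, or if a joint passes its speed limit or range.

## Working session

There is one attempt and no reset: what is moved stays moved. The work goes in short steps, Python scripts to look and compute and a tool call to move; the robot and the scene stay as the last step left them, time stands still between calls to the robot, and variables do not carry over. Pictures are saved under pics/ and viewed, and the job is handed in when it is done.

Besides the shell and the picture viewer there is one more tool, called after "Call:" by a JSON object that holds its "name" and its "arguments", one argument or row to a line. servo_tool: Moves the arm, as the interface text tells. Its arguments: {"type":"object","properties":{"grip":{"type":"array","items":{"type":"number"}},"translation":{"type":"array","items":{"type":"array","items":{"type":"number"}}},"turn":{"type":"array","items":{"type":"number"}},"newtons":{"type":"number"}},"required":["grip","translation","turn"]}

```bash
mkdir -p pics; ls; python3 - <<'E'
from plant import r, capture, calibration, order
import cv2,numpy as np
for n in("scene","top"):
    p,d=capture(n); cv2.imwrite(f"pics/{n}0.png",p); np.save(f"pics/{n}0.npy",d)
    print(n,calibration(n))
print(r.get_state(), r.grasp_offset)
E
```

```text
pics
scene {'fx': 449.5726997462993, 'fy': 449.5726997462993, 'cx': 323.9750606214588, 'cy': 238.76001570996698, 'view': array([[ 0.45356422, -0.89109174, -0.01532982, -0.26251549],
       [ 0.60081768,  0.29302025,  0.74374541, -0.37844413],
       [-0.65825345, -0.34654674,  0.66828718, -0.68013194],
       [ 0.        ,  0.        ,  0.        ,  1.        ]])}
top {'fx': 468.98982751072805, 'fy': 468.98982751072805, 'cx': 312.54439218098423, 'cy': 234.9211935206837, 'view': array([[ 0.01138781, -0.99958732,  0.02637241, -0.03131435],
       [ 0.98381302,  0.01591725,  0.17848971, -0.51852148],
       [-0.17883583,  0.02391291,  0.98358829, -0.96200615],
       [ 0.        ,  0.        ,  0.        ,  1.        ]])}
{'time_s': 0.1, 'joints': array([ 9.12777667e+01,  2.05846487e+01,  6.40100569e-01, -1.84911450e-02,
       -7.01345966e+01, -1.65053066e+01]), 'qd': array([ 0.03676283, -0.09676469,  0.08475005,  0.12719637, -0.07951456,
        0.05339522]), 'joint_torque': array([-4.83817421e-04, -5.84166133e+01,  2.93753117e+01,  7.01544374e+00,
        1.02117399e-02, -4.45425917e-05]), 'tcp_pos': array([0.17721504, 0.65088213, 0.22575246]), 'eef_rot': array([ 1.79919177e+02, -5.81977841e-03, -1.52338313e+01]), 'contact_force': array([ 0.35873633,  0.17723288, -0.47335422]), 'moment': array([0.04844347, 0.02651322, 0.0403268 ]), 'gripper_width': 0.08729111358422068} -0.0188
```

View pics/scene0.png

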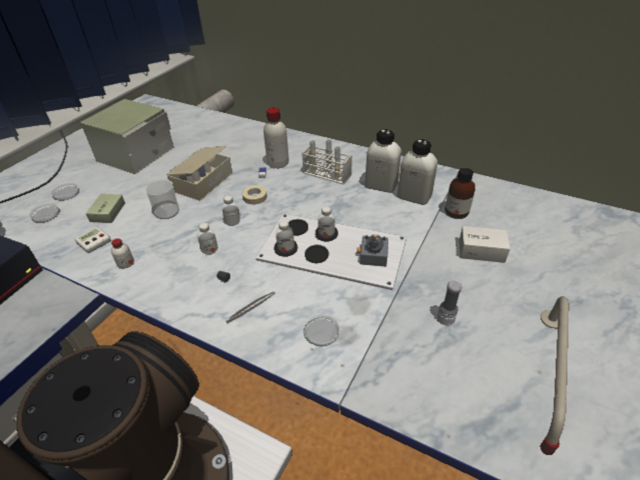

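View pics/top0.png

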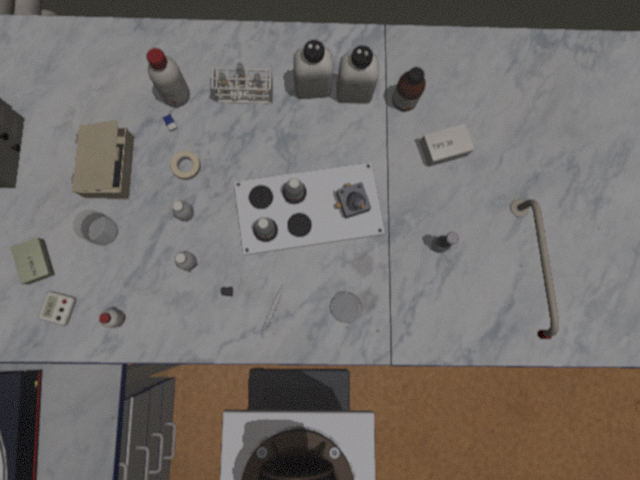

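The pictures show the loose bottles at top-view (182,210) and (186,260). The empty cups are at (261,197) and (300,224), the nipple at (352,200) and the coupler at (446,242). I'll zoom in to measure them.

```bash
cat > h.py <<'E'
import numpy as np,cv2
from plant import r, capture, calibration, order
C={n:calibration(n) for n in("scene","top")}
def ray(n,u,v):
    c=C[n];V=c["view"];R=V[:3,:3];t=V[:3,3]
    d=np.array([(u-c["cx"])/c["fx"],-(v-c["cy"])/c["fy"],-1.0])
    return -R.T@t, R.T@d
def plane(n,u,v,z):
    o,d=ray(n,u,v); return o+d*(z-o[2])/d[2]
def proj(n,p):
    c=C[n];V=c["view"];q=V[:3,:3]@np.asarray(p,float)+V[:3,3]
    return np.array([c["cx"]+c["fx"]*q[0]/-q[2],c["cy"]+c["fy"]*q[1]/q[2]])
def depthpt(n,u,v,D):
    o,d=ray(n,u,v); return o+d*D[int(v),int(u)]
def tri(u1,u2):
    o1,d1=ray("scene",*u1);o2,d2=ray("top",*u2)
    A=np.stack([d1,-d2],1);s=np.linalg.lstsq(A,o2-o1,rcond=None)[0]
    a=o1+d1*s[0];b=o2+d2*s[1];return (a+b)/2,np.linalg.norm(a-b)
def crop(img,x0,y0,w,h,f,name):
    c=cv2.resize(img[y0:y0+h,x0:x0+w],None,fx=f,fy=f,interpolation=cv2.INTER_CUBIC);cv2.imwrite(name,c)
E
python3 - <<'E'
from h import *
t=cv2.imread("pics/top0.png");s=cv2.imread("pics/scene0.png")
crop(t,160,140,120,140,4,"pics/a1.png")
crop(t,230,155,160,110,5,"pics/a2.png")
crop(t,410,210,70,60,8,"pics/a3.png")
crop(s,250,190,170,110,4,"pics/a4.png")
crop(s,180,180,100,90,6,"pics/a5.png")
crop(s,420,270,60,70,8,"pics/a6.png")
# axis coverage of depth
for n in("scene","top"):
    D=np.load(f"pics/{n}0.npy");print(n,(D==0).mean())
    for uv in ((182,210),(300,224),(352,200)) if n=="top" else ((320,253),(375,243)):
        print(uv,depthpt(n,*uv,D))
E
```

```text
scene 0.0039680989583333335
(320, 253) [ 0.55584883 -0.00169166  0.01641677]
(375, 243) [ 0.57812021 -0.12459251  0.07866535]
top 0.004130859375
(182, 210) [0.56571798 0.25437719 0.06103281]
(300, 224) [0.54863443 0.00328952 0.01688354]
(352, 200) [ 0.59188278 -0.10703023  0.07002287]
```

View pics/a1.png

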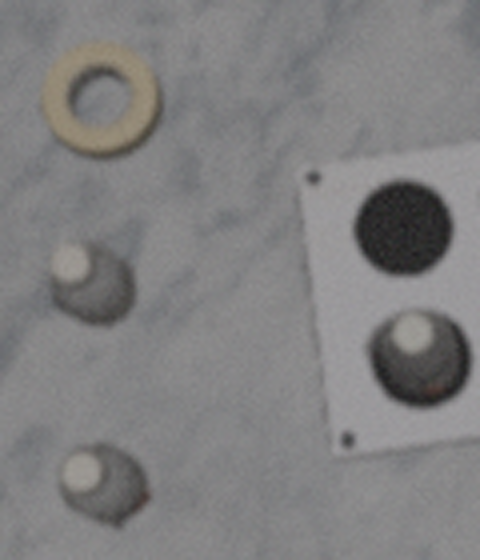

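View pics/a2.png

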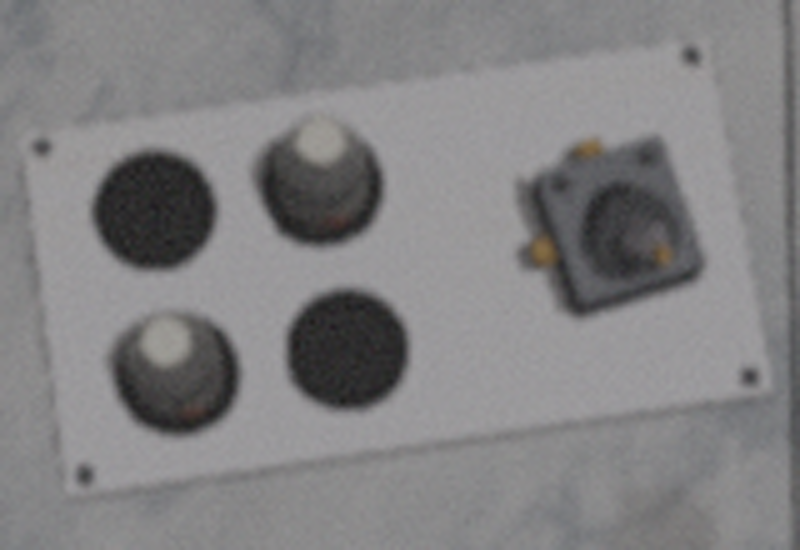

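View pics/a3.png

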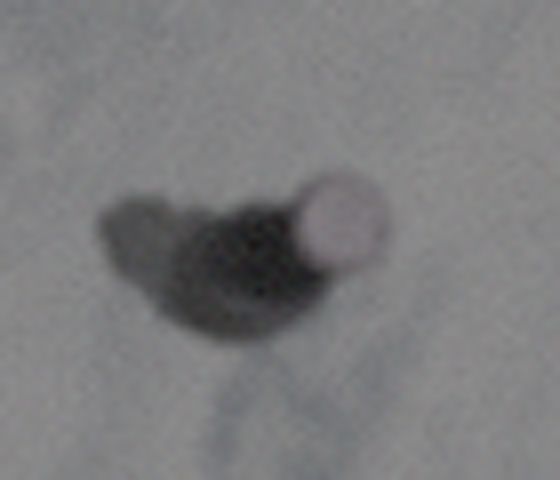

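View pics/a4.png

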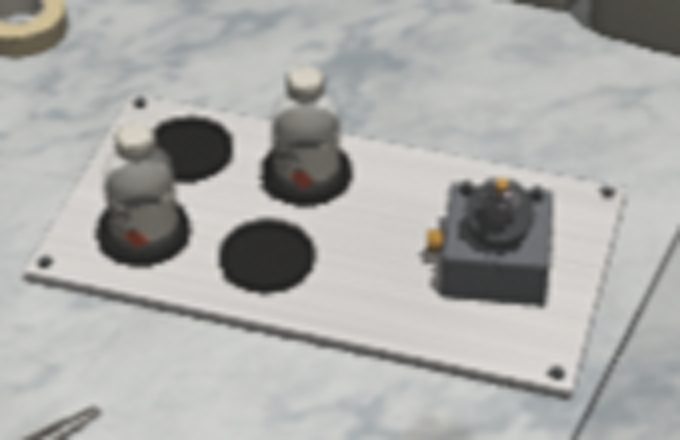

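View pics/a5.png

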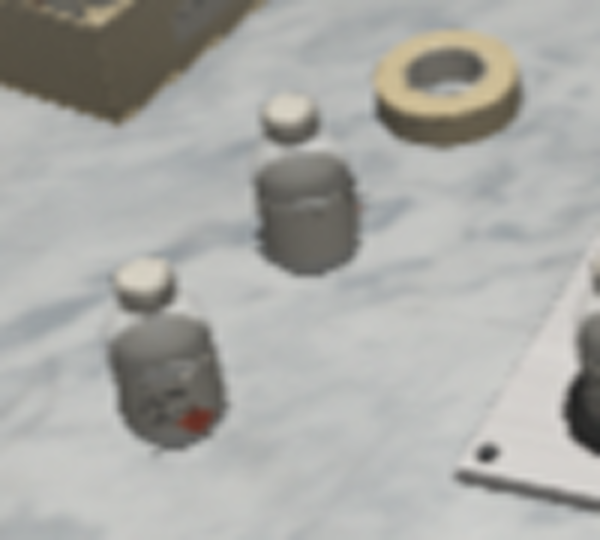

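View pics/a6.png

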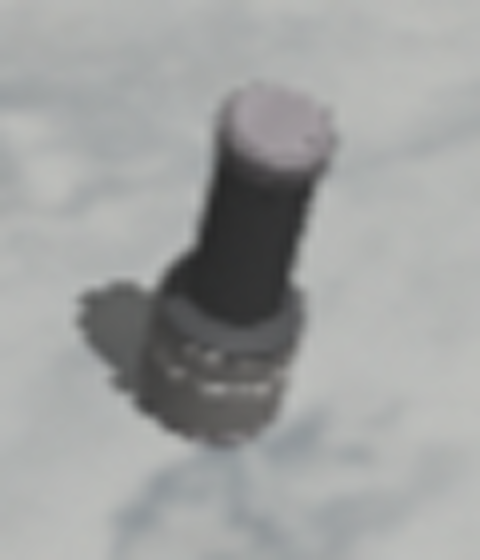

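```bash
cat >> h.py <<'E'
def un(U,V,x0,y0,f): return np.array([x0+(U+.5)/f-.5, y0+(V+.5)/f-.5])
E
python3 - <<'E'
from h import *
np.set_printoptions(precision=4,suppress=True)
T2=lambda U,V:un(U,V,230,155,5); S4=lambda U,V:un(U,V,250,190,4)
print("holes")
ht=[plane("top",*T2(*p),.010) for p in((41,147),(690,55),(750,376),(85,475))]
hs=[plane("scene",*S4(*p),.010) for p in((139,103),(607,191),(556,372),(43,262))]
for a,b in zip(ht,hs):print(a,b)
c=np.mean(ht,0);c2=np.mean(hs,0);print("centre",c,c2)
for h in(ht,hs):
    print("yaw y",np.degrees(np.arctan2(*(h[0]-h[1]+h[3]-h[2])[[1,0]]))-90,"x",np.degrees(np.arctan2(*(h[0]-h[3]+h[1]-h[2])[[1,0]])))
# cups
for n in("top","scene"):
    g=cv2.cvtColor(cv2.imread(f"pics/{n}0.png"),cv2.COLOR_BGR2GRAY)
    m=(g<60).astype(np.uint8);k,l,st,ce=cv2.connectedComponentsWithStats(m)
    for i in range(1,k):
        if 150<st[i,4]<1500 and (220<ce[i][0]<400) and 170<ce[i][1]<270: print(n,st[i],ce[i],plane(n,*ce[i],.019))
# bottles: caps
A1=lambda U,V:un(U,V,160,140,4);A5=lambda U,V:un(U,V,180,180,6)
for t,s in(((71,264),(290,107)),((82,472),(144,273))):
    print("b",plane("top",*A1(*t),.075),plane("scene",*A5(*s),.075),tri(A5(*s),A1(*t)))
# coupler
t=un(343,221,410,210,8);s=un(280,125,420,270,8)
print("coup",plane("top",*t,.102),plane("scene",*s,.102),tri(s,t))
# nipple
tip=tri(S4(503,184),T2(663,257)); print("pin",tip)
D=np.load("pics/top0.npy");print(T2(663,257),depthpt("top",*np.round(T2(663,257)),D))
# fixed bottles caps
for t,s in(((320,137),(306,82)),((167,338),(136,140))):
    print("fb",plane("top",*T2(*t),.088),plane("scene",*S4(*s),.088))
E
```

```text
holes
[0.6402 0.1457 0.01  ] [0.6452 0.1472 0.01  ]
[ 0.6898 -0.1499  0.01  ] [ 0.6958 -0.1492  0.01  ]
[ 0.5398 -0.1755  0.01  ] [ 0.5447 -0.1743  0.01  ]
[0.4903 0.1204 0.01  ] [0.4947 0.1224 0.01  ]
centre [ 0.59   -0.0148  0.01  ] [ 0.5951 -0.0135  0.01  ]
yaw y 9.504007323856499 x 9.63740178035626
yaw y 9.629383390425772 x 9.400259358438907
top [249 186  23  22 386] [260.4456 196.6917] [0.6091 0.0928 0.019 ]
top [288 214  23  22 398] [298.9523 224.6156] [0.5468 0.0056 0.019 ]
scene [289 220  19  15 208] [298.0913 226.5048] [0.6132 0.0884 0.019 ]
scene [305 246  23  17 306] [316.281  253.8039] [0.5474 0.0034 0.019 ]
scene [361 256  25  10 181] [373.0608 260.3204] [ 0.5848 -0.1211  0.019 ]
b [0.5717 0.261  0.075 ] [0.5777 0.2622 0.075 ] (array([0.5714, 0.2584, 0.0803]), np.float64(0.0029357622111677484))
b [0.4619 0.2485 0.075 ] [0.4671 0.2496 0.075 ] (array([0.4622, 0.2462, 0.0799]), np.float64(0.002621934643666883))
coup [ 0.5088 -0.3093  0.102 ] [ 0.5106 -0.3104  0.102 ] (array([ 0.5091, -0.3098,  0.1029]), np.float64(0.0016636780242708005))
pin (array([ 0.5711, -0.1252,  0.1053]), np.float64(0.0025837117114798553))
[362.2 206. ] [ 0.5704 -0.1237  0.1052]
fb [0.624 0.018 0.088] [0.6233 0.0156 0.088 ]
fb [0.5365 0.0796 0.088 ] [0.5356 0.0773 0.088 ]
```

```bash
cat > z.py <<'E'
from h import *
np.set_printoptions(precision=4,suppress=True)
for n in("scene","top"):
    D=np.load(f"pics/{n}0.npy");c=C[n];V=c["view"];R=V[:3,:3];t=V[:3,3]
    v,u=np.mgrid[0:480:2,0:640:2];d=D[::2,::2]
    P=np.stack([(u-c["cx"])/c["fx"]*d,-(v-c["cy"])/c["fy"]*d,-d],-1)
    W=(P-t)@R
    m=(d>0)&(abs(W[...,2])<.012)&(W[...,0]>.38)&(W[...,0]<.8)&(abs(W[...,1])<.35)
    m&=~((W[...,0]>.47)&(W[...,0]<.72)&(W[...,1]>-.2)&(W[...,1]<.18))
    X=W[m];A=np.c_[X[:,0]-.58,X[:,1],np.ones(len(X))]
    k=np.linalg.lstsq(A,X[:,2],rcond=None)[0];print(n,len(X),k,np.std(X[:,2]-A@k))
    # plate
    m=(d>0)&(abs(W[...,2]-.01)<.007)&(W[...,0]>.5)&(W[...,0]<.68)&(W[...,1]>-.08)&(W[...,1]<-.03)
    print("plate z",np.median(W[m][:,2]),m.sum())
E
python3 z.py
```

```text
scene 5818 [0.0018 0.0004 0.0019] 0.0016839767010992995
plate z 0.011779760174460016 264
top 8723 [-0.0012  0.0003  0.0007] 0.002065930500580621
plate z 0.01044178351211322 401
```

```bash
cat > go.py <<'E'
# usage: go.py x y z yaw  -> shift in current measured tool frame
import sys;from h import *
from scipy.spatial.transform import Rotation as Ro
def shift(p,yaw=None,verbose=1):
    s=r.get_state();e=s["eef_rot"];R=Ro.from_euler("xyz",e,degrees=True).as_matrix()
    d=R.T@(np.array(p)-s["tcp_pos"]);t=0 if yaw is None else -np.radians((yaw-e[2]+90)%180-90)
    print("t",round(s["time_s"],2),"tcp",s["tcp_pos"].round(4),"rot",e.round(2),"F",s["contact_force"].round(1),"w",round(s["gripper_width"],4))
    print("shift",d.round(4),"turn",round(t,4))
if __name__=="__main__":
    a=[float(x) for x in sys.argv[1:]];shift(a[:3],a[3] if len(a)>3 else None)
E
python3 go.py .574 .261 .15 -35.5
```

```text
t 0.1 tcp [0.1772 0.6509 0.2258] rot [ 1.7992e+02 -1.0000e-02 -1.5230e+01] F [ 0.4  0.2 -0.5] w 0.0873
shift [0.4853 0.2718 0.0762] turn 0.3537
```

Call:
{"name": "servo_tool", "arguments": {
  "grip": [-1, -1, -1, -1, -1, -1, -1, -1, -1, -1],
  "translation": [
    [0.485, 0.272, 0.075],
    [0.485, 0.272, 0.075],
    [0.485, 0.272, 0.075],
    [0.485, 0.272, 0.075],
    [0.485, 0.272, 0.075],
    [0.485, 0.272, 0.075],
    [0.485, 0.272, 0.075],
    [0.485, 0.272, 0.075],
    [0.485, 0.272, 0.075],
    [0.485, 0.272, 0.075]
  ],
  "turn": [0.354, 0.354, 0.354, 0.354, 0.354, 0.354, 0.354, 0.354, 0.354, 0.354],
  "newtons": 20
}}

```text
time_s: 0.93
tcp_pos: [0.4727, 0.36, 0.1705]
eef_rot: [180.0, 0.0, -35.5]
contact_force: [0.3, 0.9, -0.2]
gripper_width: 0.0875
```

```bash
python3 go.py .574 .261 .15 -35.5
```

```text
t 0.93 tcp [0.4727 0.36   0.1705] rot [ 1.7999e+02  1.0000e-02 -3.5500e+01] F [ 0.3  0.9 -0.2] w 0.0875
shift [0.14   0.0218 0.0205] turn 0.0001
```

Call:
{"name": "servo_tool", "arguments": {
  "grip": [-1, -1, -1, -1, -1, -1, -1],
  "translation": [
    [0.12, 0.019, 0.015],
    [0.12, 0.019, 0.015],
    [0.12, 0.019, 0.015],
    [0.12, 0.019, 0.015],
    [0.12, 0.019, 0.015],
    [0.12, 0.019, 0.015],
    [0.12, 0.019, 0.015]
  ],
  "turn": [0, 0, 0, 0, 0, 0, 0]
}}

```text
time_s: 1.52
tcp_pos: [0.5579, 0.2773, 0.1559]
eef_rot: [-180.0, 0.0, -35.5]
contact_force: [0.0, -0.6, 0.4]
gripper_width: 0.0877
```

```bash
python3 go.py .574 .261 .019; python3 - <<'E'
from h import *
for n in("scene","top"):
    p,d=capture(n); cv2.imwrite(f"pics/{n}1.png",p)
    if n=="top": crop(p,130,140,130,130,5,"pics/b1.png")
    else: crop(p,150,100,160,160,4,"pics/b2.png")
E
```

```text
t 1.52 tcp [0.5579 0.2773 0.1559] rot [-1.800e+02  1.000e-02 -3.547e+01] F [ 0.  -0.6  0.4] w 0.0877
shift [0.0226 0.0039 0.1369] turn 0
```

View pics/b1.png

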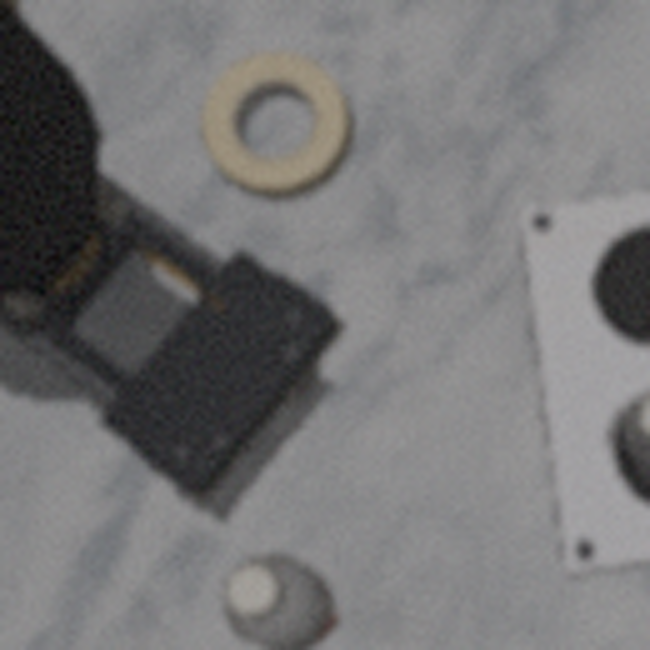

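View pics/b2.png

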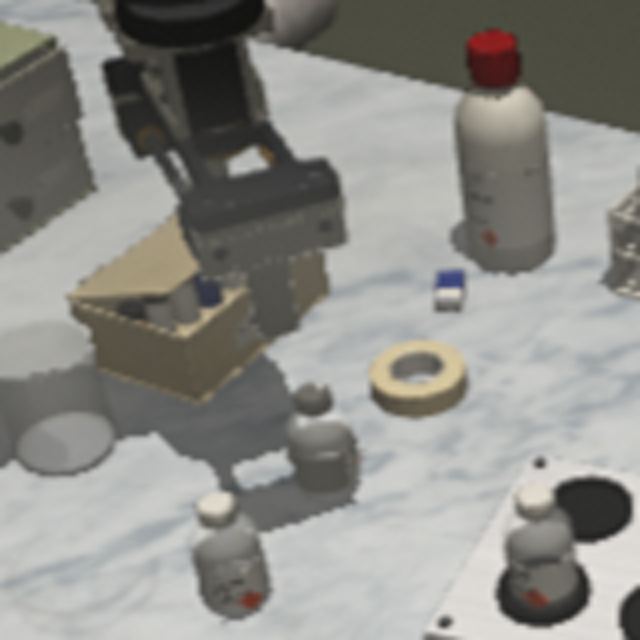

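Call:
{"name": "servo_tool", "arguments": {
  "grip": [-1, -1, -1, -1, -1, -1, -1, -1],
  "translation": [
    [0.0225, 0.004, 0.02],
    [0.0225, 0.004, 0.055],
    [0.0225, 0.004, 0.09],
    [0.0225, 0.004, 0.12],
    [0.0225, 0.004, 0.136],
    [0.0225, 0.004, 0.136],
    [0.0225, 0.004, 0.136],
    [0.0225, 0.004, 0.136]
  ],
  "turn": [0, 0, 0, 0, 0, 0, 0, 0]
}}

```text
time_s: 2.28
tcp_pos: [0.575, 0.2616, 0.0215]
eef_rot: [-179.9, -0.0, -35.4]
contact_force: [0.5, 0.4, 0.6]
gripper_width: 0.0875
```

Call:
{"name": "servo_tool", "arguments": {
  "grip": [0.3, 0.3, 0.3, 0.3, 0.3, 0.3, 0.3, 0.3],
  "translation": [
    [0, 0, 0],
    [0, 0, 0],
    [0, 0, 0],
    [0, 0, 0],
    [0, 0, 0],
    [0, 0, 0],
    [0, 0, 0],
    [0, 0, 0]
  ],
  "turn": [0, 0, 0, 0, 0, 0, 0, 0],
  "newtons": 20
}}

```text
time_s: 2.95
tcp_pos: [0.5745, 0.2602, 0.0199]
eef_rot: [180.0, -0.0, -35.5]
contact_force: [1.2, 0.8, 0.6]
gripper_width: 0.0396
```

```bash
python3 go.py .611 .093 .15 -35.5; python3 - <<'E'
from h import *
for n in("scene","top"):
    p,d=capture(n); cv2.imwrite(f"pics/{n}2.png",p)
    if n=="top": crop(p,130,140,130,130,5,"pics/c1.png")
    else: crop(p,150,130,130,130,5,"pics/c2.png")
E
```

```text
t 2.95 tcp [0.5745 0.2602 0.0199] rot [180.    -0.   -35.52] F [1.2 0.8 0.6] w 0.0396
shift [ 0.1269  0.1149 -0.1301] turn -0.0003
```

View pics/c2.png

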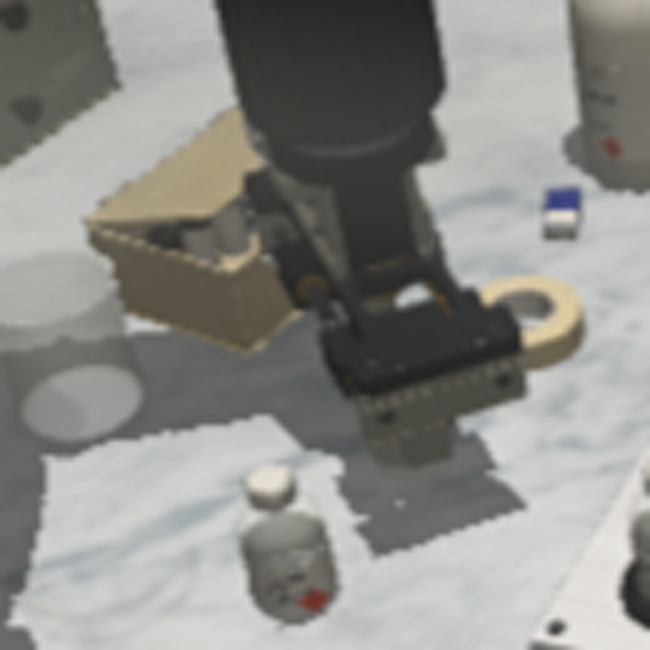

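Call:
{"name": "servo_tool", "arguments": {
  "grip": [0.3, 0.3, 0.3, 0.3, 0.3, 0.3, 0.3, 0.3, 0.3, 0.3],
  "translation": [
    [0, 0, -0.035],
    [0, 0, -0.075],
    [0, 0, -0.11],
    [0.03, 0.027, -0.12],
    [0.06, 0.054, -0.12],
    [0.09, 0.082, -0.12],
    [0.115, 0.104, -0.12],
    [0.127, 0.115, -0.12],
    [0.127, 0.115, -0.12],
    [0.127, 0.115, -0.12]
  ],
  "turn": [0, 0, 0, 0, 0, 0, 0, 0, 0, 0]
}}

```text
time_s: 3.88
tcp_pos: [0.611, 0.0917, 0.1397]
eef_rot: [180.0, 0.0, -35.6]
contact_force: [-0.2, 1.0, -0.6]
gripper_width: 0.0393
```

Call:
{"name": "servo_tool", "arguments": {
  "grip": [0.3, 0.3],
  "translation": [
    [0, 0, 0],
    [0, 0, 0]
  ],
  "turn": [0, 0]
}}

```text
time_s: 4.05
tcp_pos: [0.6108, 0.0937, 0.1398]
eef_rot: [180.0, 0.0, -35.5]
contact_force: [-0.8, 0.1, -1.3]
gripper_width: 0.0397
```

```bash
python3 go.py .611 .093 .033 -35.5; python3 - <<'E'
from h import *
for n in("scene","top"):
    p,d=capture(n); cv2.imwrite(f"pics/{n}3.png",p)
    if n=="top": crop(p,200,140,130,130,5,"pics/c3.png")
    else: crop(p,230,130,130,130,5,"pics/c4.png")
E
```

```text
t 4.05 tcp [0.6108 0.0937 0.1398] rot [ 1.800e+02  1.000e-02 -3.546e+01] F [-0.8  0.1 -1.3] w 0.0397
shift [0.0005 0.0005 0.1068] turn 0.0006
```

View pics/c3.png

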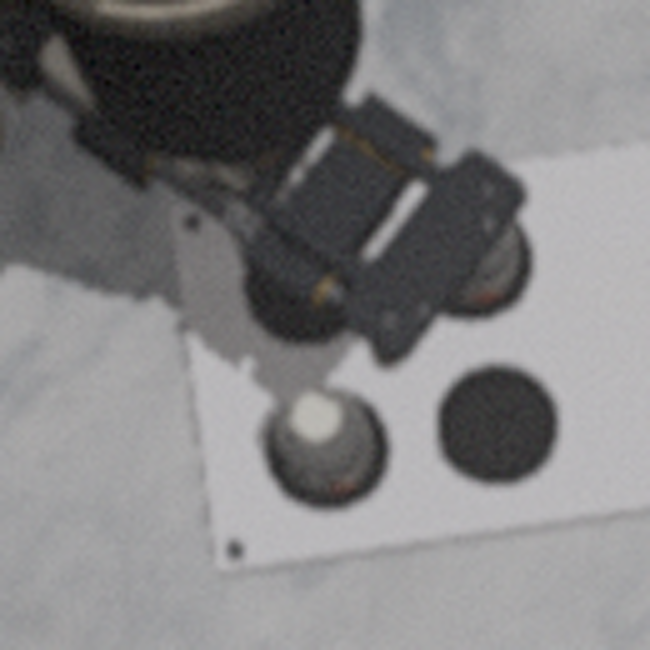

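View pics/c4.png

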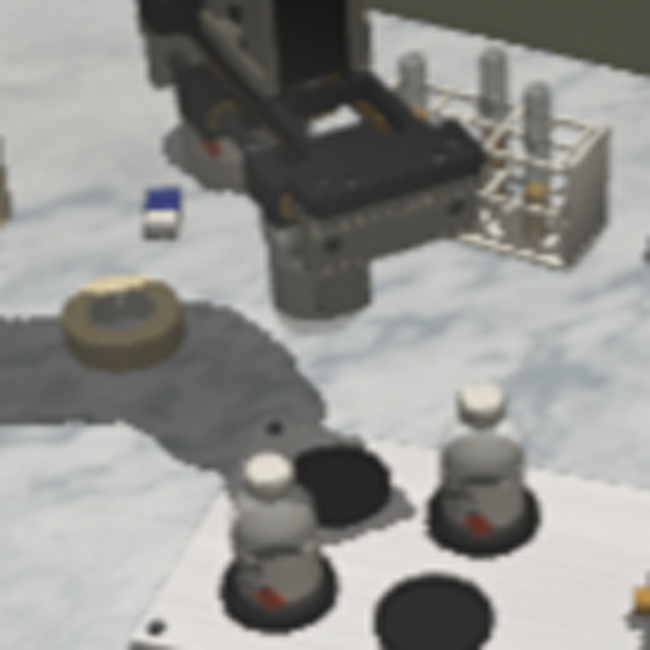

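Call:
{"name": "servo_tool", "arguments": {
  "grip": [0.3, 0.3, 0.3, 0.3, 0.3, 0.3, 0.3, 0.3],
  "translation": [
    [0.0005, 0, 0.03],
    [0.0005, 0, 0.06],
    [0.0005, 0, 0.085],
    [0.0005, 0, 0.095],
    [0.0005, 0, 0.101],
    [0.0005, 0, 0.105],
    [0.0005, 0, 0.106],
    [0.0005, 0, 0.106]
  ],
  "turn": [0, 0, 0, 0, 0, 0, 0, 0]
}}

```text
time_s: 4.82
tcp_pos: [0.6121, 0.0931, 0.0349]
eef_rot: [-179.9, -0.1, -35.5]
contact_force: [-0.8, -0.9, 0.4]
gripper_width: 0.0397
```

```bash
python3 go.py .611 .093 .033 -35.5
```

```text
t 4.82 tcp [0.6121 0.0931 0.0349] rot [-1.7993e+02 -5.0000e-02 -3.5490e+01] F [-0.8 -0.9  0.4] w 0.0397
shift [-0.0009  0.0007  0.0019] turn 0.0002
```

Call:
{"name": "servo_tool", "arguments": {
  "grip": [0.3, 0.3, -0.5, -0.5, -0.5, -0.5, -0.5, -0.5, -0.5, -0.5],
  "translation": [
    [0, 0, 0.002],
    [0, 0, 0.002],
    [0, 0, 0.002],
    [0, 0, 0.002],
    [0, 0, 0.002],
    [0, 0, -0.02],
    [0, 0, -0.055],
    [0, 0, -0.095],
    [0, 0, -0.11],
    [0, 0, -0.11]
  ],
  "turn": [0, 0, 0, 0, 0, 0, 0, 0, 0, 0]
}}

```text
time_s: 5.65
tcp_pos: [0.6141, 0.0934, 0.1495]
eef_rot: [-179.6, -0.3, -35.5]
contact_force: [-0.3, 0.4, -0.3]
gripper_width: 0.0654
```

```bash
python3 go.py .465 .2487 .12 -35.5
```

```text
t 5.65 tcp [0.6141 0.0934 0.1495] rot [-179.61   -0.29  -35.47] F [-0.3  0.4 -0.3] w 0.0654
shift [-0.2117 -0.0397  0.0287] turn 0.0005
```

Call:
{"name": "servo_tool", "arguments": {
  "grip": [-0.5, -0.5, -1, -1, -1, -1, -1, -1, -1, -1],
  "translation": [
    [-0.03, -0.005, 0],
    [-0.07, -0.013, 0],
    [-0.11, -0.02, 0.01],
    [-0.15, -0.028, 0.02],
    [-0.19, -0.036, 0.03],
    [-0.211, -0.04, 0.03],
    [-0.211, -0.04, 0.03],
    [-0.211, -0.04, 0.03],
    [-0.211, -0.04, 0.03],
    [-0.211, -0.04, 0.03]
  ],
  "turn": [0, 0, 0, 0, 0, 0, 0, 0, 0, 0]
}}

```text
time_s: 6.48
tcp_pos: [0.4633, 0.2472, 0.1139]
eef_rot: [-180.0, -0.0, -35.6]
contact_force: [-0.7, 0.2, 0.7]
gripper_width: 0.0873
```

```bash
python3 go.py .465 .2487 .02 -35.5;python3 - <<'E'
from h import *
for n in("scene","top"):
    p,d=capture(n); cv2.imwrite(f"pics/{n}4.png",p)
    if n=="top": crop(p,140,160,200,140,4,"pics/d3.png")
    else: crop(p,150,150,200,140,4,"pics/d4.png")
E
```

```text
t 6.48 tcp [0.4633 0.2472 0.1139] rot [-180.     -0.    -35.56] F [-0.7  0.2  0.7] w 0.0873
shift [ 0.0005 -0.0022  0.0939] turn -0.0011
```

View pics/d3.png

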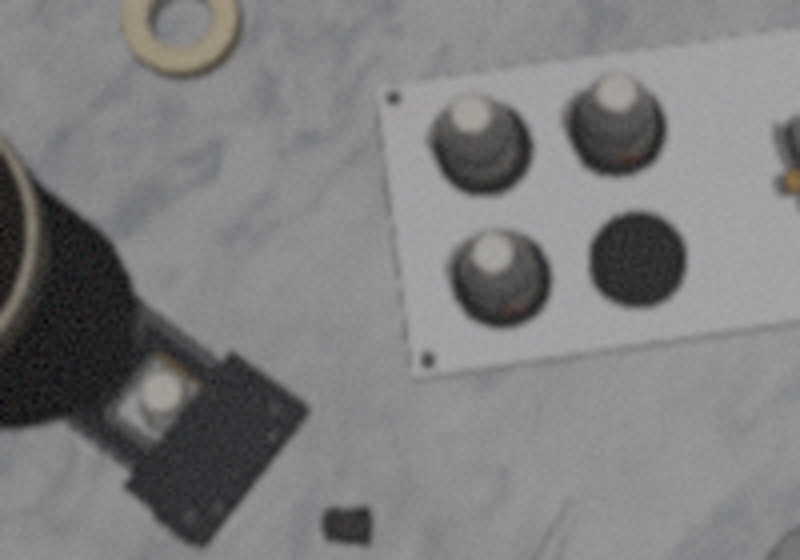

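View pics/d4.png

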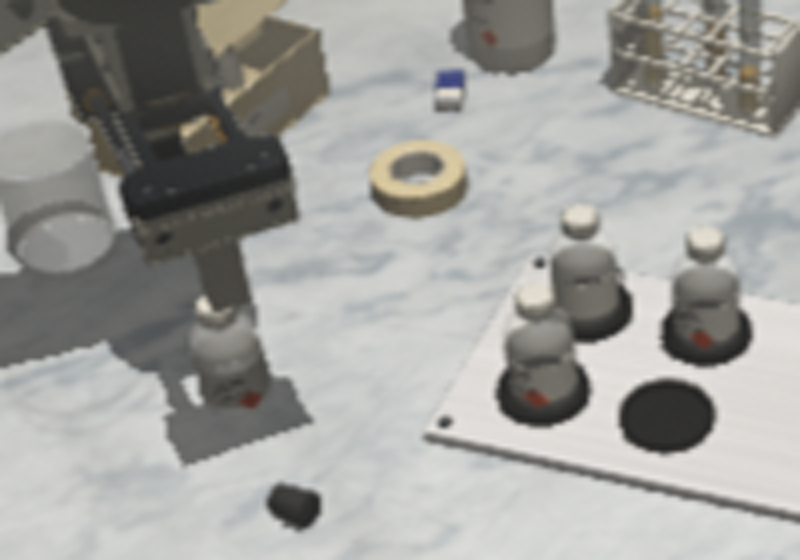

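The first bottle stands in its cup at about (480,145) in the top crop, and looks like its neighbours. The second bottle sits between the open jaws.

Call:
{"name": "servo_tool", "arguments": {
  "grip": [-1, -1, -1, -1, -1, -1, -1],
  "translation": [
    [0.001, -0.001, 0.03],
    [0.001, -0.001, 0.06],
    [0.001, -0.001, 0.085],
    [0.001, -0.001, 0.094],
    [0.001, -0.001, 0.094],
    [0.001, -0.001, 0.094],
    [0.001, -0.001, 0.094]
  ],
  "turn": [0, 0, 0, 0, 0, 0, 0]
}}

```text
time_s: 7.17
tcp_pos: [0.4653, 0.2486, 0.0212]
eef_rot: [-179.9, -0.0, -35.5]
contact_force: [0.1, 0.3, -0.2]
gripper_width: 0.0877
```

Call:
{"name": "servo_tool", "arguments": {
  "grip": [0.3, 0.3, 0.3, 0.3, 0.3, 0.3, 0.3],
  "translation": [
    [0, 0, 0],
    [0, 0, 0],
    [0, 0, 0],
    [0, 0, 0],
    [0, 0, 0],
    [0, 0, 0],
    [0, 0, 0]
  ],
  "turn": [0, 0, 0, 0, 0, 0, 0]
}}

```text
time_s: 7.75
tcp_pos: [0.4643, 0.248, 0.0199]
eef_rot: [-180.0, -0.0, -35.5]
contact_force: [-0.3, 0.4, 0.2]
gripper_width: 0.0464
```

```bash
python3 go.py .549 .0055 .145 -35.5
```

```text
t 7.75 tcp [0.4643 0.248  0.0199] rot [-180.    -0.   -35.5] F [-0.3  0.4  0.2] w 0.0464
shift [ 0.2098  0.1482 -0.1251] turn -0.0
```

Call:
{"name": "servo_tool", "arguments": {
  "grip": [0.3, 0.3, 0.3, 0.3, 0.3, 0.3, 0.3],
  "translation": [
    [0, 0, 0],
    [0, 0, 0],
    [0, 0, 0],
    [0, 0, -0.03],
    [0, 0, -0.07],
    [0, 0, -0.11],
    [0, 0, -0.125]
  ],
  "turn": [0, 0, 0, 0, 0, 0, 0]
}}

```text
time_s: 8.33
tcp_pos: [0.4662, 0.2493, 0.1502]
eef_rot: [-179.6, -0.1, -35.5]
contact_force: [-0.1, 0.7, -0.7]
gripper_width: 0.0398
```

Call:
{"name": "servo_tool", "arguments": {
  "grip": [0.3, 0.3, 0.3, 0.3, 0.3, 0.3, 0.3, 0.3, 0.3, 0.3],
  "translation": [
    [0.025, 0.018, 0],
    [0.058, 0.041, 0],
    [0.091, 0.064, 0],
    [0.124, 0.088, 0],
    [0.157, 0.111, 0],
    [0.185, 0.131, 0],
    [0.203, 0.143, 0],
    [0.21, 0.148, 0],
    [0.21, 0.148, 0],
    [0.21, 0.148, 0]
  ],
  "turn": [0, 0, 0, 0, 0, 0, 0, 0, 0, 0]
}}

```text
time_s: 9.17
tcp_pos: [0.5489, 0.0054, 0.1445]
eef_rot: [180.0, 0.0, -35.6]
contact_force: [-0.1, 0.6, -1.1]
gripper_width: 0.0395
```

```bash
python3 go.py .549 .0055 .033 -35.5
```

```text
t 9.17 tcp [0.5489 0.0054 0.1445] rot [ 1.7998e+02  3.0000e-02 -3.5590e+01] F [-0.1  0.6 -1.1] w 0.0395
shift [ 0.     -0.0002  0.1115] turn -0.0015
```

Call:
{"name": "servo_tool", "arguments": {
  "grip": [0.3, 0.3, 0.3, 0.3, 0.3, 0.3, 0.3, 0.3],
  "translation": [
    [0, 0, 0.03],
    [0, 0, 0.06],
    [0, 0, 0.085],
    [0, 0, 0.1],
    [0, 0, 0.107],
    [0, 0, 0.11],
    [0, 0, 0.112],
    [0, 0, 0.112]
  ],
  "turn": [0, 0, 0, 0, 0, 0, 0, 0]
}}

```text
time_s: 9.83
tcp_pos: [0.5497, 0.0062, 0.0335]
eef_rot: [-180.0, -0.0, -35.5]
contact_force: [-1.2, 0.0, -0.8]
gripper_width: 0.0396
```

```bash
python3 go.py .549 .0055 .033 -35.5
```

```text
t 9.83 tcp [0.5497 0.0062 0.0335] rot [-1.7995e+02 -4.0000e-02 -3.5470e+01] F [-1.2  0.  -0.8] w 0.0396
shift [-0.0002  0.001   0.0005] turn 0.0006
```

Call:
{"name": "servo_tool", "arguments": {
  "grip": [0.3, -0.5, -0.5, -0.5, -0.5, -0.5, -0.5, -0.5, -0.5, -0.5],
  "translation": [
    [0, 0, 0.0005],
    [0, 0, 0.0005],
    [0, 0, 0.0005],
    [0, 0, 0.0005],
    [0, 0, -0.02],
    [0, 0, -0.055],
    [0, 0, -0.095],
    [0, 0, -0.125],
    [0, 0, -0.14],
    [0, 0, -0.14]
  ],
  "turn": [0, 0, 0, 0, 0, 0, 0, 0, 0, 0]
}}

```text
time_s: 10.67
tcp_pos: [0.5516, 0.0059, 0.1777]
eef_rot: [-179.7, -0.3, -35.5]
contact_force: [0.7, -0.7, -0.7]
gripper_width: 0.0655
```

```bash
python3 go.py .51 -.31 .16 9.5;python3 - <<'E'
from h import *
for n in("scene","top"):
    p,d=capture(n); cv2.imwrite(f"pics/{n}5.png",p)
E
```

```text
t 10.67 tcp [0.5516 0.0059 0.1777] rot [-179.65   -0.3   -35.49] F [ 0.7 -0.7 -0.7] w 0.0655
shift [0.1494 0.2815 0.0168] turn -0.7852
```

View pics/scene5.png

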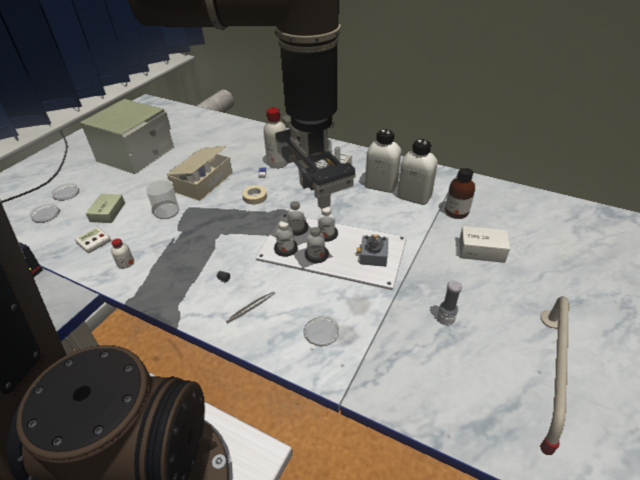

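All four grid places now hold upright bottles. Next I'll measure the nipple's axis.

```bash
python3 - <<'E'
from h import *
t=np.mean([cv2.imread(f"pics/top{i}.png").astype(float) for i in(0,1,2)],0).astype(np.uint8)
s=np.mean([cv2.imread(f"pics/scene{i}.png").astype(float) for i in(0,1,2)],0).astype(np.uint8)
t=cv2.convertScaleAbs(t,alpha=1.6);s=cv2.convertScaleAbs(s,alpha=1.6)
crop(t,328,175,50,50,12,"pics/e1.png");crop(s,350,225,50,48,12,"pics/e2.png")
E
```

```text
(no output)
```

View pics/e1.png

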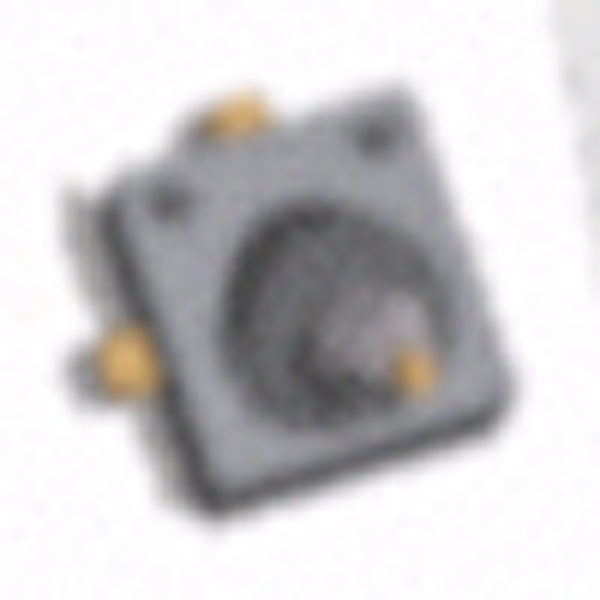

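View pics/e2.png

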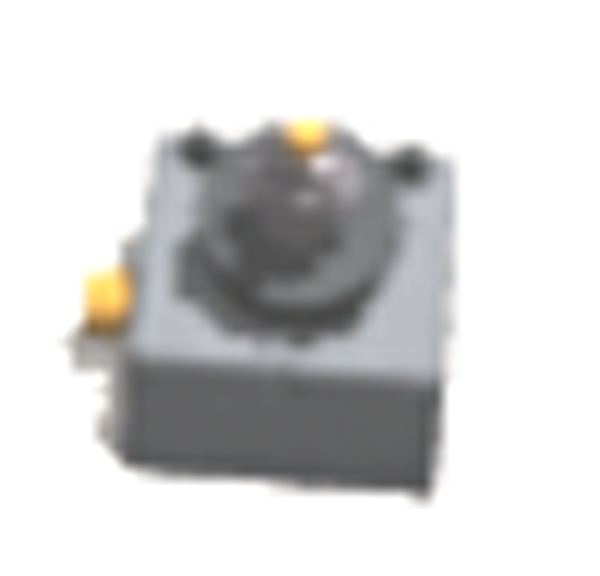

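```bash
python3 - <<'E'
from h import *
np.set_printoptions(precision=4,suppress=True)
T=lambda U,V:un(U,V,328,175,12);S=lambda U,V:un(U,V,350,225,12)
def az(a): return np.degrees(np.arctan2(a[1],a[0]))
zb=.045
for n,f,prs in(("top",T,[((410,90),(505,385)),((115,195),(205,480)),((377,135),(170,197)),((500,385),(215,480))]),
             ("scene",S,[((452,160),(440,380)),((165,140),(130,358)),((410,165),(200,148)),((440,380),(130,358))])):
    for a,b in prs:
        A=plane(n,*f(*a),zb);B=plane(n,*f(*b),zb);print(n,az(B-A),np.linalg.norm(B-A),A,B)
pin_t=T(415,370);pin_s=S(306,131)
print("pin",tri(pin_s,pin_t),plane("top",*pin_t,.1031),plane("scene",*pin_s,.1031))
sh=(T(335,318),S(303,222))
print("sh",plane("top",*sh[0],.066),plane("scene",*sh[1],.066),tri(sh[1],sh[0]))
# predicted geometry of shoulder/tip given azimuth
for phi in(185,192,200,206):
    a=np.array([np.sin(np.radians(28))*np.cos(np.radians(phi)),np.sin(np.radians(28))*np.sin(np.radians(phi)),np.cos(np.radians(28))])
    P=tri(pin_s,pin_t)[0];O=P-.042*a
    e1=np.cross(a,[0,0,1]);e1/=np.linalg.norm(e1);e2=np.cross(a,e1)
    print(phi,"O",O)
    for n in("top","scene"):
        q=np.array([proj(n,O+.019*(np.cos(w)*e1+np.sin(w)*e2)) for w in np.linspace(0,6.28,60)])
        o=np.array([328,175]) if n=="top" else np.array([350,225])
        q=(q-o+.5)*12-.5;print(n,"c",q.mean(0),"min",q.min(0),"max",q.max(0))
E
```

```text
top -163.00197418531505 0.058002944422119805 [ 0.6397 -0.1314  0.045 ] [ 0.5842 -0.1484  0.045 ]
top -162.79376043568308 0.055657038028601225 [ 0.6187 -0.0771  0.045 ] [ 0.5655 -0.0936  0.045 ]
top 108.15632822531411 0.04008097635941575 [ 0.631  -0.1253  0.045 ] [ 0.6185 -0.0872  0.045 ]
top 109.6989774814394 0.055312042219380506 [ 0.5842 -0.1475  0.045 ] [ 0.5655 -0.0954  0.045 ]
scene -161.04411916958927 0.06051857040473836 [ 0.6414 -0.131   0.045 ] [ 0.5842 -0.1506  0.045 ]
scene -162.77566373803117 0.060809638208160925 [ 0.6228 -0.0797  0.045 ] [ 0.5647 -0.0977  0.045 ]
scene 108.99585006020786 0.039904297813248876 [ 0.6366 -0.1243  0.045 ] [ 0.6236 -0.0866  0.045 ]
scene 110.19269153944911 0.0564041814014296 [ 0.5842 -0.1506  0.045 ] [ 0.5647 -0.0977  0.045 ]
pin (array([ 0.5722, -0.1246,  0.1048]), np.float64(0.0014440284370256663)) [ 0.5722 -0.1242  0.1031] [ 0.5746 -0.1245  0.1031]
sh [ 0.5908 -0.1149  0.066 ] [ 0.591  -0.1197  0.066 ] (array([ 0.5928, -0.117 ,  0.0628]), np.float64(0.00408415914238068))
185 O [ 0.5918 -0.1229  0.0677]
top c [379.1735 310.3952] min [275.1201 206.2119] max [486.521  413.8207]
scene c [320.4537 217.347 ] min [217.5347 120.5738] max [426.989  315.6351]
192 O [ 0.5915 -0.1205  0.0677]
top c [365.8558 312.3055] min [262.7941 207.8092] max [472.0609 415.7243]
scene c [307.4383 214.7872] min [204.2992 117.456 ] max [414.1931 313.2479]
200 O [ 0.5907 -0.1179  0.0677]
top c [351.1052 316.4124] min [249.5734 211.2034] max [455.664  419.9404]
scene c [292.267  213.1675] min [189.2351 115.4339] max [398.9135 311.6794]
206 O [ 0.5899 -0.116   0.0677]
top c [340.535 320.795] min [240.2341 215.0667] max [443.5794 424.5802]
scene c [280.8442 212.8838] min [178.0311 115.0208] max [387.1053 311.4222]
```

```bash
python3 -c "
from h import *
print(r.get_state()['joints'].round(1))"; python3 go.py .5105 -.3105 .16 -80.5
```

```text
[ 21.   11.1 -19.7  -0.  -59.1  33.5]
t 10.77 tcp [0.5494 0.0056 0.1736] rot [-1.799e+02 -5.000e-02 -3.553e+01] F [ 0.1  0.  -0.8] w 0.0657
shift [0.152  0.2798 0.0132] turn 0.7849
```

Call:
{"name": "servo_tool", "arguments": {
  "grip": [-0.5, -0.5, -0.5, -0.5, -0.5, -0.5, -0.5, -0.5, -0.5, -0.5],
  "translation": [
    [0.015, 0.028, 0],
    [0.032, 0.06, 0],
    [0.05, 0.092, 0],
    [0.068, 0.124, 0],
    [0.085, 0.157, 0],
    [0.103, 0.19, 0],
    [0.12, 0.222, 0],
    [0.138, 0.254, 0],
    [0.149, 0.274, 0.01],
    [0.152, 0.28, 0.013]
  ],
  "turn": [0.1, 0.2, 0.3, 0.4, 0.5, 0.6, 0.7, 0.785, 0.785, 0.785]
}}

```text
time_s: 11.6
tcp_pos: [0.5082, -0.3134, 0.1569]
eef_rot: [179.8, 0.1, -80.7]
contact_force: [-0.1, -0.1, -0.3]
gripper_width: 0.0656
```

Call:
{"name": "servo_tool", "arguments": {
  "grip": [-0.5, -0.5],
  "translation": [
    [0, 0, 0],
    [0, 0, 0]
  ],
  "turn": [0, 0]
}}

```text
time_s: 11.77
tcp_pos: [0.5094, -0.3106, 0.1584]
eef_rot: [179.9, 0.1, -80.5]
contact_force: [1.0, -0.4, 0.4]
gripper_width: 0.0655
```

```bash
python3 go.py .5102 -.3102 .053 -80.5;python3 - <<'E'
from h import *
for n in("scene","top"):
    p,d=capture(n); cv2.imwrite(f"pics/{n}6.png",p)
    if n=="top": crop(p,380,190,110,90,5,"pics/f3.png")
    else: crop(p,390,220,110,120,5,"pics/f4.png")
E
```

```text
t 11.77 tcp [ 0.5094 -0.3106  0.1584] rot [ 1.7986e+02  7.0000e-02 -8.0540e+01] F [ 1.  -0.4  0.4] w 0.0655
shift [-1.000e-04 -1.100e-03  1.054e-01] turn -0.0008
```

View pics/f3.png

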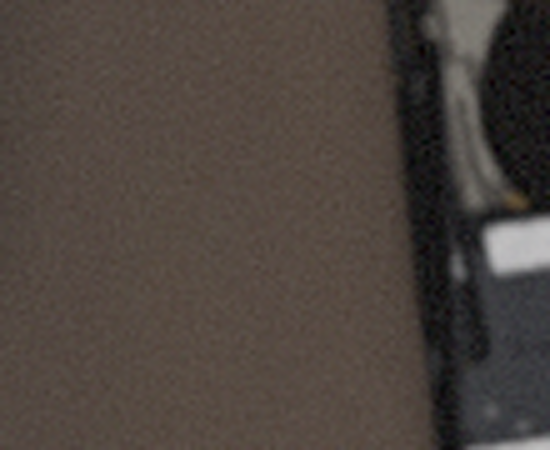

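View pics/f4.png

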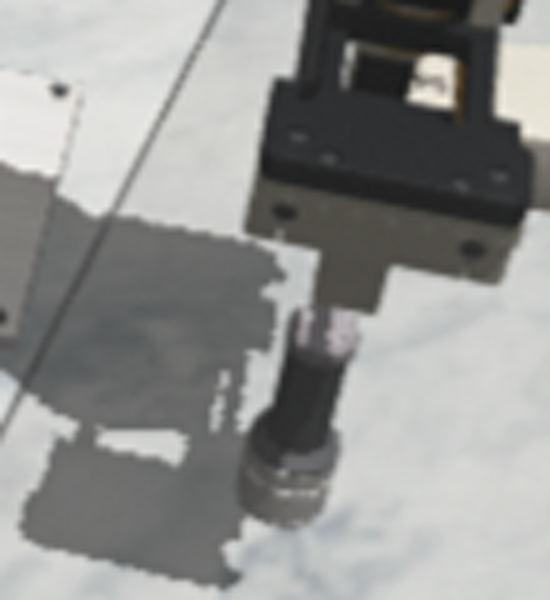

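Call:
{"name": "servo_tool", "arguments": {
  "grip": [-0.5, -0.5, -0.5, -0.5, -0.5, -0.5, -0.5],
  "translation": [
    [0, -0.001, 0.025],
    [0, -0.001, 0.055],
    [0, -0.001, 0.085],
    [0, -0.001, 0.1],
    [0, -0.001, 0.105],
    [0, -0.001, 0.105],
    [0, -0.001, 0.105]
  ],
  "turn": [0, 0, 0, 0, 0, 0, 0]
}}

```text
time_s: 12.45
tcp_pos: [0.5123, -0.3101, 0.056]
eef_rot: [-179.9, -0.0, -80.4]
contact_force: [0.2, -0.6, 1.3]
gripper_width: 0.0657
```

Call:
{"name": "servo_tool", "arguments": {
  "grip": [1, 1, 1, 1, 1, 1, 1, 1],
  "translation": [
    [0, 0, 0],
    [0, 0, 0],
    [0, 0, 0],
    [0, 0, 0],
    [0, 0, 0],
    [0, 0, 0],
    [0, 0, 0],
    [0, 0, 0]
  ],
  "turn": [0, 0, 0, 0, 0, 0, 0, 0],
  "newtons": 15
}}

```text
time_s: 13.12
tcp_pos: [0.5112, -0.3107, 0.055]
eef_rot: [180.0, -0.0, -80.5]
contact_force: [-0.7, -0.7, 0.7]
gripper_width: 0.0259
```

```bash
python3 go.py .5926 -.205 .057 -80.5;python3 - <<'E'
from h import *
for n in("scene",):
    p,d=capture(n); cv2.imwrite(f"pics/{n}7.png",p)
    crop(p,390,220,110,120,5,"pics/g4.png")
E
```

```text
t 13.12 tcp [ 0.5112 -0.3107  0.055 ] rot [180.    -0.   -80.49] F [-0.7 -0.7  0.7] w 0.0259
shift [-0.0908 -0.0977 -0.002 ] turn 0.0001
```

View pics/g4.png

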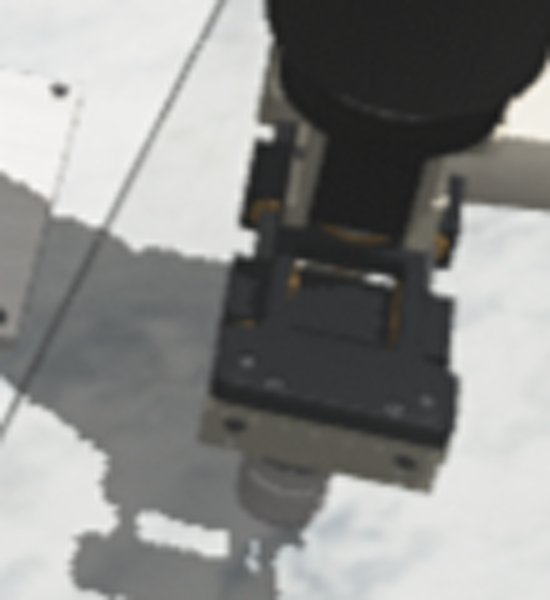

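Call:
{"name": "servo_tool", "arguments": {
  "grip": [1, 1],
  "translation": [
    [0, 0, 0],
    [0, 0, 0]
  ],
  "turn": [0, 0]
}}

```text
time_s: 13.33
tcp_pos: [0.5113, -0.3106, 0.055]
eef_rot: [-180.0, -0.0, -80.5]
contact_force: [-0.4, -0.3, 2.3]
gripper_width: 0.0258
```

Call:
{"name": "servo_tool", "arguments": {
  "grip": [0.1, 0.1, 0.1, 0.1, 0.1, 1, 1, 1, 1, 1],
  "translation": [
    [0, 0, 0],
    [0, 0, 0],
    [0, 0, 0.003],
    [0, 0, 0.006],
    [0, 0, 0.006],
    [0, 0, 0.006],
    [0, 0, 0.006],
    [0, 0, 0.006],
    [0, 0, 0.006],
    [0, 0, 0.006]
  ],
  "turn": [0, 0, 0, 0, 0, 0, 0, 0, 0, 0]
}}

```text
time_s: 14.17
tcp_pos: [0.5112, -0.3105, 0.0489]
eef_rot: [180.0, 0.0, -80.5]
contact_force: [0.4, -0.9, -1.0]
gripper_width: 0.0248
```

Call:
{"name": "servo_tool", "arguments": {
  "grip": [1, 1, 1],
  "translation": [
    [0, 0, 0],
    [0, 0, 0],
    [0, 0, 0]
  ],
  "turn": [0, 0, 0]
}}

```text
time_s: 14.42
tcp_pos: [0.5112, -0.3105, 0.0489]
eef_rot: [180.0, 0.0, -80.5]
contact_force: [-0.8, 0.8, -0.6]
gripper_width: 0.025
```

```bash
python3 go.py .5926 -.205 .057 -80.5
```

```text
t 14.42 tcp [ 0.5112 -0.3105  0.0489] rot [179.99   0.   -80.49] F [-0.8  0.8 -0.6] w 0.025
shift [-0.0906 -0.0977 -0.0081] turn 0.0002
```

Call:
{"name": "servo_tool", "arguments": {
  "grip": [1, 1, 1, 1, 1, 1, 1, 1, 1],
  "translation": [
    [0, 0, -0.012],
    [-0.02, -0.021, -0.02],
    [-0.045, -0.05, -0.02],
    [-0.07, -0.076, -0.02],
    [-0.085, -0.092, -0.02],
    [-0.0905, -0.0975, -0.015],
    [-0.0905, -0.0975, -0.005],
    [-0.0905, -0.0975, -0.005],
    [-0.0905, -0.0975, -0.005]
  ],
  "turn": [0, 0, 0, 0, 0, 0, 0, 0, 0]
}}

```text
time_s: 15.17
tcp_pos: [0.591, -0.2056, 0.0527]
eef_rot: [179.8, 0.0, -80.5]
contact_force: [-0.7, -0.4, -1.7]
gripper_width: 0.0251
```

```bash
python3 go.py .588 -.1645 .054 -80.5;python3 - <<'E'
from h import *
for n in("scene","top"):
    p,d=capture(n); cv2.imwrite(f"pics/{n}8.png",p)
    if n=="top": crop(p,330,150,110,90,5,"pics/h3.png")
    else: crop(p,330,190,130,120,5,"pics/h4.png")
E
```

```text
t 15.17 tcp [ 0.591  -0.2056  0.0527] rot [ 1.7985e+02  4.0000e-02 -8.0530e+01] F [-0.7 -0.4 -1.7] w 0.0251
shift [-0.0411 -0.0038 -0.0013] turn -0.0004
```

View pics/h3.png

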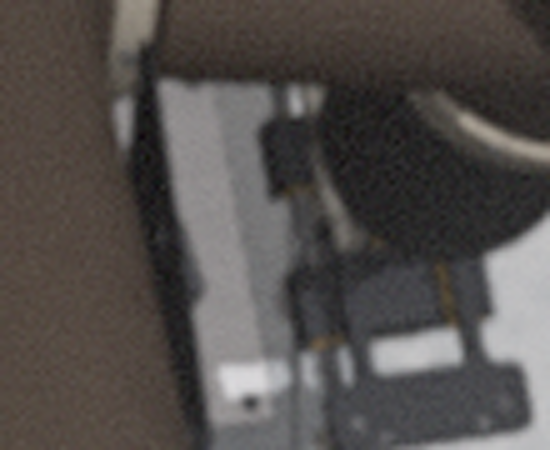

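View pics/h4.png

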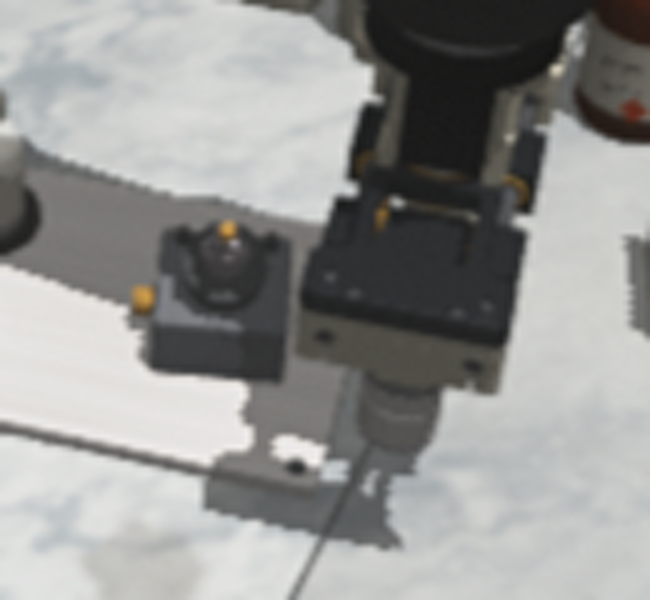

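Call:
{"name": "servo_tool", "arguments": {
  "grip": [1, 1, 1, 1, 1, 1, 1],
  "translation": [
    [-0.004, 0, 0],
    [-0.008, 0, 0],
    [-0.012, 0, 0],
    [-0.016, 0, 0],
    [-0.02, 0, 0],
    [-0.024, 0, 0],
    [-0.024, 0, 0]
  ],
  "turn": [0, 0, 0, 0, 0, 0, 0]
}}

```text
time_s: 15.85
tcp_pos: [0.5885, -0.1807, 0.054]
eef_rot: [-180.0, -0.0, -80.4]
contact_force: [-0.3, -0.5, -1.5]
gripper_width: 0.0248
```

```bash
python3 go.py .588 -.1645 .054 -80.5;python3 - <<'E'
from h import *
for n in("scene",):
    p,d=capture(n); cv2.imwrite(f"pics/{n}9.png",p)
    crop(p,330,190,130,120,5,"pics/i4.png")
E
```

```text
t 15.85 tcp [ 0.5885 -0.1807  0.054 ] rot [-179.99   -0.    -80.45] F [-0.3 -0.5 -1.5] w 0.0248
shift [-0.0161 -0.0022  0.    ] turn 0.0009
```

View pics/i4.png

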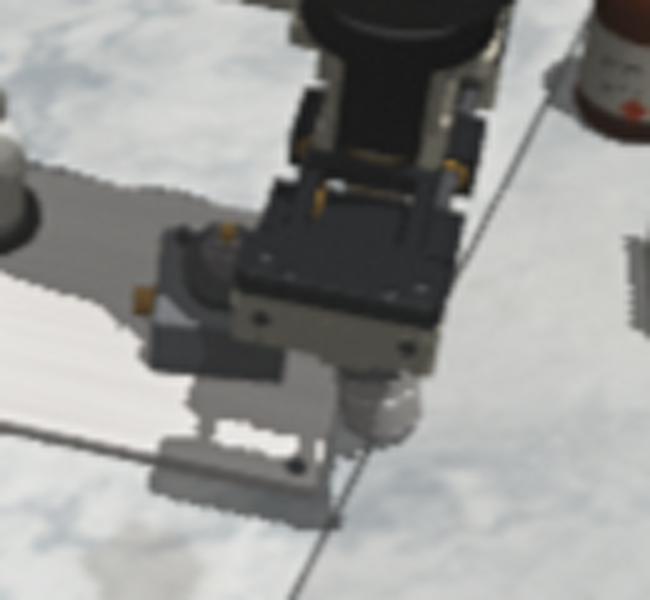

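Call:
{"name": "servo_tool", "arguments": {
  "grip": [1, 1, 1, 1, 1, 1, 1],
  "translation": [
    [-0.004, 0, 0],
    [-0.008, 0, 0],
    [-0.012, 0, 0],
    [-0.0165, 0, 0],
    [-0.0165, 0, 0],
    [-0.0165, 0, 0],
    [-0.0165, 0, 0]
  ],
  "turn": [0, 0, 0, 0, 0, 0, 0]
}}

```text
time_s: 16.48
tcp_pos: [0.5859, -0.1652, 0.0539]
eef_rot: [-180.0, -0.0, -80.5]
contact_force: [0.0, -0.7, -2.3]
gripper_width: 0.0248
```

```bash
python3 go.py .588 -.1645 .054 -80.5;python3 - <<'E'
from h import *
for n in("scene",):
    p,d=capture(n); cv2.imwrite(f"pics/{n}10.png",p)
    crop(p,330,190,130,120,5,"pics/j4.png")
E
```

```text
t 16.48 tcp [ 0.5859 -0.1652  0.0539] rot [-180.     -0.    -80.47] F [ 0.  -0.7 -2.3] w 0.0248
shift [-0.0003 -0.0022 -0.0001] turn 0.0005
```

View pics/j4.png

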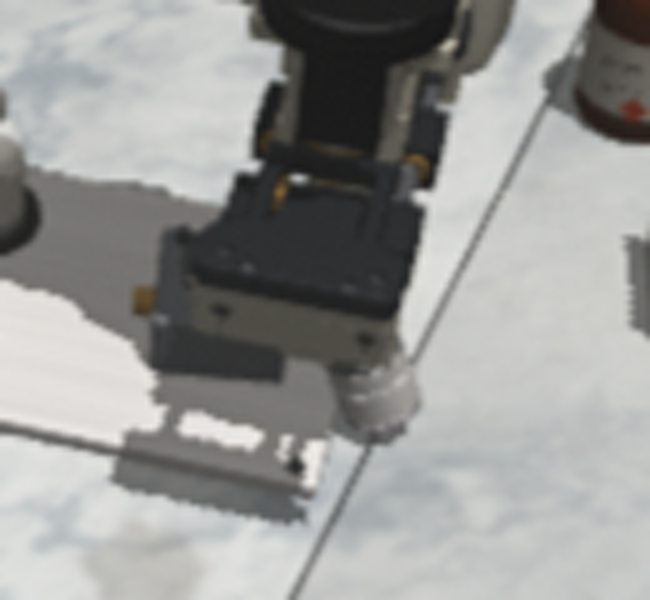

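Call:
{"name": "servo_tool", "arguments": {
  "grip": [1, 1, 1, 1, 1, 1, 1],
  "translation": [
    [0.004, 0, 0],
    [0.008, 0, -0.012],
    [0.008, 0, -0.04],
    [0.008, 0, -0.075],
    [0.008, 0, -0.105],
    [0.008, 0, -0.116],
    [0.008, 0, -0.116]
  ],
  "turn": [0, 0, 0, 0, 0, 0, 0],
  "newtons": 30
}}

```text
time_s: 17.12
tcp_pos: [0.5892, -0.1736, 0.1737]
eef_rot: [-179.6, -0.1, -80.5]
contact_force: [0.1, 0.3, -1.6]
gripper_width: 0.0235
```

```bash
python3 go.py .5305 -.1385 .169 18
```

```text
t 17.12 tcp [ 0.5892 -0.1736  0.1737] rot [-1.7964e+02 -9.0000e-02 -8.0480e+01] F [ 0.1  0.3 -1.6] w 0.0235
shift [-0.0444  0.0521  0.0043] turn 1.4227
```

Call:
{"name": "servo_tool", "arguments": {
  "grip": [1, 1, 1, 1, 1, 1, 1, 1, 1, 1],
  "translation": [
    [-0.006, 0.007, 0],
    [-0.015, 0.018, 0],
    [-0.025, 0.029, 0],
    [-0.035, 0.041, 0],
    [-0.042, 0.05, 0],
    [-0.0445, 0.052, 0],
    [-0.0445, 0.052, 0],
    [-0.0445, 0.052, 0],
    [-0.0445, 0.052, 0],
    [-0.0445, 0.052, 0]
  ],
  "turn": [-0.11, -0.22, -0.33, -0.45, -0.57, -0.69, -0.81, -0.93, -1.05, -1.17]
}}

```text
time_s: 17.95
tcp_pos: [0.5277, -0.1378, 0.1684]
eef_rot: [180.0, 0.1, -13.1]
contact_force: [-0.2, 0.3, -1.2]
gripper_width: 0.0237
```

Call:
{"name": "servo_tool", "arguments": {
  "grip": [1, 1, 1, 1, 1, 1, 1],
  "translation": [
    [0, 0, 0],
    [0, 0, 0],
    [0, 0, 0],
    [0, 0, 0],
    [0, 0, 0],
    [0, 0, 0],
    [0, 0, 0]
  ],
  "turn": [-0.12, -0.24, -0.36, -0.48, -0.549, -0.549, -0.549]
}}

```text
time_s: 18.53
tcp_pos: [0.5279, -0.1379, 0.1688]
eef_rot: [-180.0, 0.1, 17.8]
contact_force: [-0.0, 0.4, -1.0]
gripper_width: 0.024
```

```bash
python3 go.py .5305 -.1385 .169 18;python3 - <<'E'
from h import *
print(r.get_state()['joints'].round(1))
for n in("scene","top"):
    p,d=capture(n); cv2.imwrite(f"pics/{n}11.png",p);np.save(f"pics/{n}11.npy",d)
    if n=="top": crop(p,300,150,110,110,5,"pics/k3.png")
    else: crop(p,310,170,120,120,5,"pics/k4.png")
E
```

```text
t 18.53 tcp [ 0.5279 -0.1379  0.1688] rot [-1.7996e+02  9.0000e-02  1.7840e+01] F [-0.   0.4 -1. ] w 0.024
shift [ 0.0023  0.0014 -0.0002] turn -0.0028
[  5.9  11.1 -20.4  -0.  -58.6 101.9]
```

View pics/k3.png

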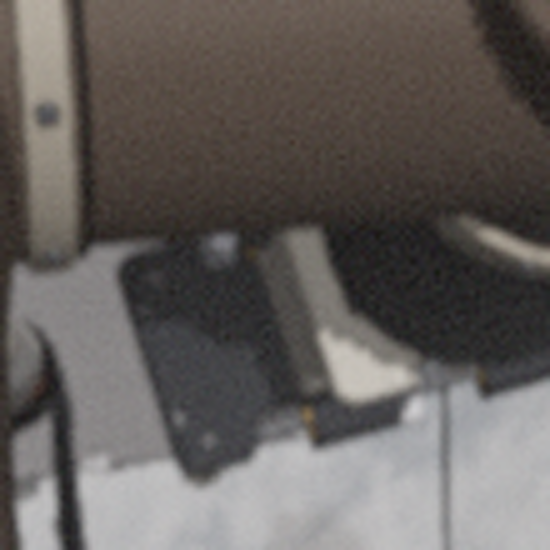

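View pics/k4.png

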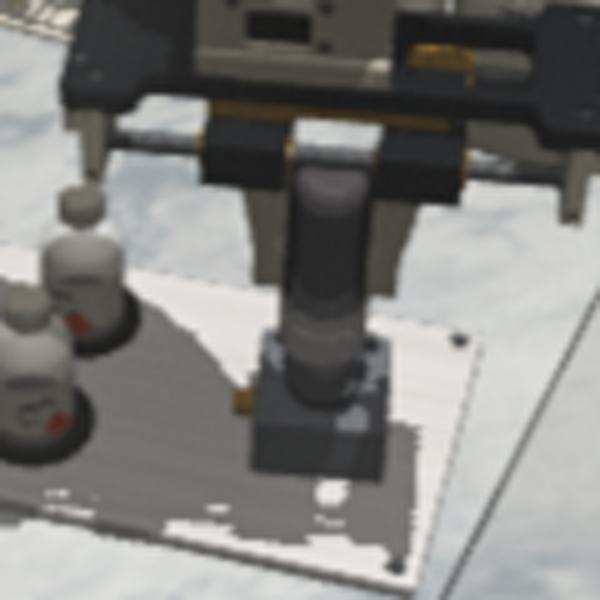

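```bash
python3 - <<'E'
from h import *
np.set_printoptions(precision=4,suppress=True)
n="scene";D=np.load("pics/scene11.npy");c=C[n];V=c["view"];R=V[:3,:3];t=V[:3,3]
v,u=np.mgrid[0:480,0:640]
P=np.stack([(u-c["cx"])/c["fx"]*D,-(v-c["cy"])/c["fy"]*D,-D],-1);W=(P-t)@R
G=np.array([.5279,-.1379,.1688+.0188])
l=np.array([np.cos(np.radians(198)),np.sin(np.radians(198))]);m=np.array([-l[1],l[0]])
Q=W-G
a=Q[...,:2]@l; b=Q[...,:2]@m; z=Q[...,2]
print("cam",-R.T@t)
sel=(D>0)&(abs(b)<.03)&(abs(a)<.09)&(z>-.09)&(z<.06)&(u>362)&(u<392)
for vv in range(200,256,2):
    s=sel[vv]
    if s.sum()>2: print(vv,s.sum(),"b",b[vv][s].min().round(4),b[vv][s].max().round(4),"front a",np.sort(a[vv][s])[-4:].mean().round(4),"z",z[vv][s].mean().round(4))
E
```

```text
cam [-0.1013 -0.3587  0.732 ]
204 17 b -0.0164 0.0125 front a 0.0035 z 0.035
206 22 b -0.0218 0.0147 front a 0.0362 z 0.0376
208 29 b -0.0232 0.0272 front a 0.0384 z 0.0391
210 29 b -0.023 0.0275 front a 0.0191 z 0.03
212 29 b -0.023 0.0284 front a 0.0124 z 0.0238
214 28 b -0.0226 0.0288 front a 0.0108 z 0.0183
216 29 b -0.0224 0.0292 front a 0.0111 z 0.0129
218 27 b -0.0222 0.0278 front a 0.0105 z 0.0073
220 27 b -0.0221 0.0263 front a 0.0106 z 0.0017
222 27 b -0.0216 0.0267 front a 0.0114 z -0.0032
224 26 b -0.0215 0.0253 front a 0.0104 z -0.0096
226 26 b -0.0215 0.0256 front a 0.0112 z -0.0149
228 24 b -0.0185 0.026 front a 0.0099 z -0.0224
230 18 b -0.0184 0.0151 front a 0.001 z -0.0302
232 18 b -0.018 0.0155 front a 0.0027 z -0.0342
234 18 b -0.0179 0.0159 front a 0.0034 z -0.0408
236 18 b -0.0176 0.0163 front a 0.002 z -0.0466
238 15 b -0.0129 0.0147 front a 0.0003 z -0.0517
240 14 b -0.0128 0.013 front a -0.0021 z -0.059
242 8 b -0.0064 0.0094 front a -0.0036 z -0.0639
```

```bash
cat > tilt.py <<'E'
import sys;from h import *
np.set_printoptions(precision=4,suppress=True)
# args: npy, Gx,Gy,Gz, u0,u1,v0,v1
f=sys.argv[1];G=np.array([float(x) for x in sys.argv[2:5]]);u0,u1,v0,v1=[int(x) for x in sys.argv[5:9]]
D=np.load(f);c=C["scene"];V=c["view"];R=V[:3,:3];t=V[:3,3]
v,u=np.mgrid[0:480,0:640]
P=np.stack([(u-c["cx"])/c["fx"]*D,-(v-c["cy"])/c["fy"]*D,-D],-1);W=(P-t)@R
l=np.array([np.cos(np.radians(198)),np.sin(np.radians(198))]);m=np.array([-l[1],l[0]])
Q=W-G;a=Q[...,:2]@l;b=Q[...,:2]@m;z=Q[...,2]
for vv in range(v0,v1,1):
    s=slice(u0,u1+1);print(vv,"b",b[vv,s].mean().round(4),"a",np.median(a[vv,s]).round(4),"z",np.median(z[vv,s]).round(4))
E
python3 tilt.py pics/scene11.npy .5279 -.1379 .1876 373 377 200 256
```

```text
200 b -0.0019 a 0.0285 z 0.0657
201 b -0.0017 a 0.0296 z 0.0643
202 b -0.0015 a 0.0301 z 0.0626
203 b -0.0016 a 0.0291 z 0.0597
204 b -0.0021 a 0.0004 z 0.0357
205 b -0.0018 a 0.0044 z 0.0359
206 b -0.0017 a 0.0045 z 0.0341
207 b -0.0015 a 0.0064 z 0.0334
208 b -0.0012 a 0.0113 z 0.0347
209 b -0.0011 a 0.0117 z 0.0329
210 b -0.0009 a 0.0129 z 0.0314
211 b -0.0008 a 0.0125 z 0.029
212 b -0.0006 a 0.0125 z 0.026
213 b -0.0006 a 0.0094 z 0.0219
214 b 0.0024 a 0.0084 z 0.0189
215 b -0.0003 a 0.0082 z 0.0158
216 b -0.0002 a 0.0079 z 0.0137
217 b -0.0001 a 0.0068 z 0.01
218 b 0.0001 a 0.0061 z 0.0074
219 b 0.0002 a 0.005 z 0.0041
220 b 0.0003 a 0.0035 z 0.0002
221 b 0.0005 a 0.004 z -0.002
222 b 0.0006 a 0.0035 z -0.0047
223 b 0.0007 a 0.002 z -0.0084
224 b 0.0009 a 0.0018 z -0.0113
225 b 0.001 a 0.001 z -0.0146
226 b 0.0011 a 0.0001 z -0.0176
227 b 0.0013 a -0.0008 z -0.0204
228 b 0.0014 a -0.0007 z -0.0233
229 b 0.0015 a -0.0013 z -0.0263
230 b 0.0017 a 0.0009 z -0.0274
231 b 0.0019 a 0.0001 z -0.0298
232 b 0.0021 a 0.0015 z -0.0314
233 b 0.0023 a 0.0038 z -0.0324
234 b 0.0024 a 0.0017 z -0.0368
235 b 0.0025 a 0.0015 z -0.0391
236 b 0.0027 a 0.0007 z -0.043
237 b 0.0028 a -0.0011 z -0.0466
238 b 0.003 a -0.001 z -0.0493
239 b 0.0031 a -0.0016 z -0.0528
240 b 0.0032 a -0.0036 z -0.0575
241 b 0.0034 a -0.0039 z -0.0597
242 b 0.0035 a -0.0041 z -0.0633
243 b 0.0034 a -0.0072 z -0.0683
244 b 0.0029 a -0.0593 z -0.1185
245 b 0.003 a -0.0622 z -0.1242
246 b 0.0033 a -0.0588 z -0.1239
247 b 0.0035 a -0.0566 z -0.1249
248 b 0.0037 a -0.0548 z -0.126
249 b 0.0039 a -0.0526 z -0.1266
250 b 0.0041 a -0.0503 z -0.1284
251 b 0.0042 a -0.0551 z -0.136
252 b 0.0044 a -0.0578 z -0.1414
253 b 0.0046 a -0.0557 z -0.1423
254 b 0.0048 a -0.0532 z -0.1428
255 b 0.005 a -0.0492 z -0.1422
```

```bash
python3 - <<'E'
from h import *
np.set_printoptions(precision=3,suppress=True)
def pred(G,az,th,n="scene",o=(330,190),f=5):
    a=np.array([np.sin(th)*np.cos(az),np.sin(th)*np.sin(az),np.cos(th)])
    out=[]
    for k,rad in((0,.018),(.037,.018),(.102,.0135)):
        e1=np.cross(a,[1,0,0]);e1/=np.linalg.norm(e1);e2=np.cross(a,e1)
        q=np.array([proj(n,G+(k-.0677)*a+rad*(np.cos(w)*e1+np.sin(w)*e2)) for w in np.linspace(0,6.28,40)])
        q=(q-o+.5)*f-.5;out+= [q.mean(0),q.min(0),q.max(0)]
    return np.array(out)[:6].ravel()
for th in(0,13,20,28): print(th,pred(np.array([.5859,-.1652,.0539+.0188]),np.radians(99.5),np.radians(th)))
print()
for th in(10,13,20,28): print(th,pred(np.array([.5279,-.1379,.1876]),np.radians(198),np.radians(th),o=(310,170)))
E
```

```text
0 [307.219 404.7   267.67  376.185 348.679 434.175 314.377 345.627 273.816
 317.189 356.89  375.029]
13 [341.424 409.194 301.823 381.523 382.994 437.584 330.287 347.668 289.843
 320.201 372.757 375.871]
20 [359.691 409.287 320.778 381.391 400.562 437.625 338.75  347.658 299.152
 319.95  380.366 375.833]
28 [380.04  407.366 342.532 378.685 419.487 436.21  348.134 346.687 310.166
 318.137 388.07  375.435]

10 [318.027 355.448 274.361 320.843 363.87  391.115 322.177 297.323 277.063
 262.302 369.543 333.437]
13 [318.781 348.427 275.191 312.613 364.529 385.309 322.527 294.081 277.439
 257.673 369.854 331.593]
20 [320.596 331.162 277.155 292.863 366.145 370.517 323.377 286.05  278.332
 246.771 370.614 326.428]
28 [322.743 310.157 279.423 269.608 368.089 351.765 324.392 276.193 279.375
 234.296 371.519 319.189]
```

```bash
python3 - <<'E'
from h import *
p=cv2.imread("pics/scene10.png");crop(cv2.convertScaleAbs(p,alpha=1.3),385,250,40,35,18,"pics/j5.png")
E
```

```text
(no output)
```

View pics/j5.png

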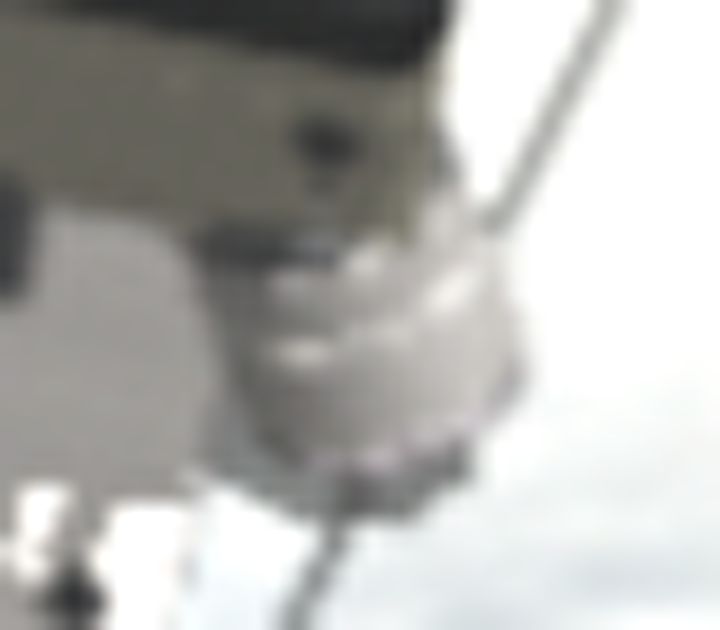

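```bash
python3 - <<'E'
from h import *
np.set_printoptions(precision=1,suppress=True)
def pred(G,az,th,s,o,f=5):
    az=np.radians(az);th=np.radians(th);L=np.array([np.cos(az),np.sin(az),0])
    a=np.sin(th)*L+np.array([0,0,np.cos(th)]);out=[]
    for k,rad in((0,.018),(.037,.018),(.102,.0135)):
        e1=np.cross(a,[1,0,0]);e1/=np.linalg.norm(e1);e2=np.cross(a,e1)
        q=np.array([proj("scene",G+s*L+(k-.0677)*a+rad*(np.cos(w)*e1+np.sin(w)*e2)) for w in np.linspace(0,6.28,40)])
        q=(q-o+.5)*f-.5;out+= [q.min(0),q.max(0)]
    return np.array(out).ravel()
# order: mouth min xy max xy, socket top min,max, cap min,max
for s in(0,-.005,-.01): print("scene8",s,pred(np.array([.591,-.2056,.0527+.0188]),99.5,0,s,(330,190)))
for th,s in((8,0),(15,0),(8,-.01)): print("scene9",th,s,pred(np.array([.5885,-.1807,.0728]),99.5,th,s,(330,190)))
for th,s in((28,0),(20,-.01),(13,-.01),(13,-.016)): print("scene10",th,s,pred(np.array([.5859,-.1652,.0727]),99.5,th,s,(330,190)))
for th,s in((28,0),(20,-.005),(13,-.010),(16,-.008)): print("scene11",th,s,pred(np.array([.5279,-.1379,.1876]),198,th,s,(310,170)))
p=cv2.imread("pics/scene11.png");crop(cv2.convertScaleAbs(p,alpha=1.5),352,195,45,60,10,"pics/k5.png")
p=cv2.imread("pics/scene8.png");crop(cv2.convertScaleAbs(p,alpha=1.5),390,250,45,40,15,"pics/h5.png")
E
```

```text
scene8 0 [357.  399.  439.1 458.2 365.4 340.  449.7 399.1 392.4 236.  458.7 279.9]
scene8 -0.005 [368.2 401.3 450.5 460.6 376.9 342.3 461.4 401.5 404.5 238.2 470.9 282.3]
scene8 -0.01 [379.4 403.6 461.8 463.1 388.5 344.6 473.1 403.9 416.6 240.5 483.1 284.7]
scene9 8 0 [323.3 387.2 405.3 444.1 319.  326.4 403.  383.  322.  219.1 387.8 260.9]
scene9 15 0 [342.1 388.7 423.6 445.1 328.1 327.1 411.3 383.2 312.6 218.9 377.3 260.3]
scene9 8 -0.01 [345.5 391.8 427.9 448.9 341.8 330.9 426.2 387.7 345.8 223.5 411.9 265.6]
scene10 28 0 [342.5 378.7 419.5 436.2 310.2 318.1 388.1 375.4 260.2 213.2 320.  255.8]
scene10 20 -0.01 [343.  385.9 423.3 442.4 321.8 324.4 403.5 380.6 292.8 216.8 356.  258.3]
scene10 13 -0.01 [324.  386.1 405.5 442.4 312.5 324.7 395.8 380.6 301.7 216.6 366.6 257.9]
scene10 13 -0.016 [337.3 388.8 419.1 445.3 326.1 327.4 409.6 383.5 315.9 219.3 381.  260.7]
scene11 28 0 [279.4 269.6 368.1 351.8 279.4 234.3 371.5 319.2 291.6 176.3 365.8 243.9]
scene11 20 -0.005 [278.2 285.  366.9 362.2 279.5 238.9 371.4 318.  294.1 159.2 367.7 221.3]
scene11 13 -0.01 [277.4 296.8 366.  368.6 279.7 241.8 371.3 314.7 296.3 144.8 369.4 201. ]
scene11 16 -0.008 [277.8 291.7 366.4 365.9 279.6 240.3 371.4 316.1 295.4 150.6 368.7 209.4]
```

View pics/k5.png

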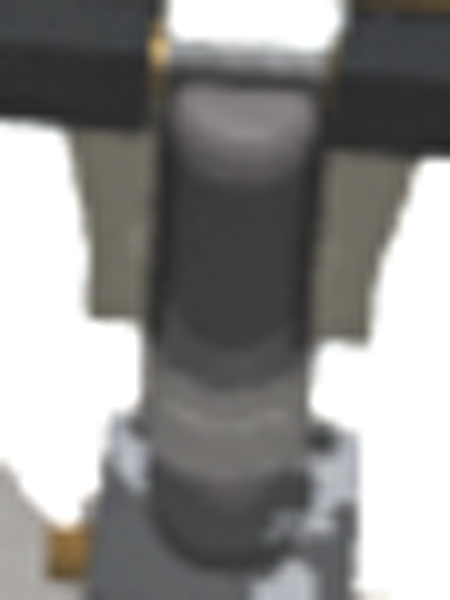

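View pics/h5.png

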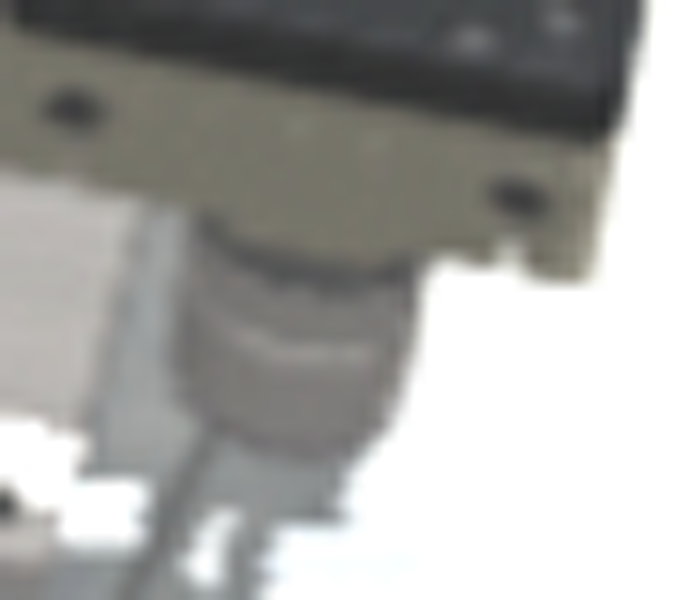

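The push only gave about 13° of tilt, and the coupler slipped about 10 mm along the pads. Its mouth can still capture the pin, so I'll engage the nipple gently, let that hold the coupler, and regrip it there.

Call:
{"name": "servo_tool", "arguments": {
  "grip": [1, 1, 1, 1, 1, 1, 1, 1],
  "translation": [
    [0.006, 0.0005, 0],
    [0.012, 0.001, 0],
    [0.018, 0.0014, 0.003],
    [0.0195, 0.0014, 0.007],
    [0.0195, 0.0014, 0.011],
    [0.0195, 0.0014, 0.0145],
    [0.0195, 0.0014, 0.0145],
    [0.0195, 0.0014, 0.0145]
  ],
  "turn": [0, 0, 0, 0, 0, 0, 0, 0]
}}

```text
time_s: 19.3
tcp_pos: [0.5471, -0.1332, 0.1549]
eef_rot: [-180.0, 0.1, 18.0]
contact_force: [-0.5, -0.4, -1.5]
gripper_width: 0.0238
```

```bash
python3 go.py .5468 -.1332 .154;python3 - <<'E'
from h import *
for n in("scene",):
    p,d=capture(n); cv2.imwrite(f"pics/{n}12.png",p);np.save(f"pics/{n}12.npy",d)
    crop(cv2.convertScaleAbs(p,alpha=1.5),340,190,70,80,8,"pics/l4.png")
E
python3 tilt.py pics/scene12.npy .5468 -.1332 .1728 375 378 202 256
```

```text
t 19.3 tcp [ 0.5471 -0.1332  0.1549] rot [-1.7999e+02  5.0000e-02  1.8000e+01] F [-0.5 -0.4 -1.5] w 0.0238
shift [-0.0003 -0.0001  0.0009] turn 0
202 b -0.0007 a 0.0303 z 0.0631
203 b -0.0013 a -0.0006 z 0.0374
204 b -0.0011 a 0.0016 z 0.0365
205 b -0.0009 a 0.0043 z 0.0364
206 b -0.0007 a 0.0059 z 0.0352
207 b -0.0005 a 0.0088 z 0.0352
208 b -0.0003 a 0.0116 z 0.035
209 b -0.0001 a 0.0119 z 0.0329
210 b 0.0 a 0.0122 z 0.0306
211 b 0.0002 a 0.0119 z 0.0281
212 b 0.0003 a 0.011 z 0.0247
213 b 0.0004 a 0.008 z 0.0202
214 b 0.0005 a 0.008 z 0.0175
215 b 0.0007 a 0.0062 z 0.0138
216 b 0.0008 a 0.0077 z 0.0124
217 b 0.001 a 0.0061 z 0.0088
218 b 0.0011 a 0.0044 z 0.0048
219 b 0.0012 a 0.0035 z 0.0017
220 b 0.0014 a 0.0032 z -0.001
221 b 0.0015 a 0.0034 z -0.0035
222 b 0.0017 a 0.0022 z -0.0068
223 b 0.0018 a 0.0017 z -0.0098
224 b 0.002 a 0.0016 z -0.0126
225 b 0.0021 a -0.0008 z -0.017
226 b 0.0023 a -0.0014 z -0.0201
227 b 0.0024 a -0.001 z -0.0222
228 b 0.0026 a -0.0009 z -0.025
229 b 0.0028 a -0.0006 z -0.0274
230 b 0.0029 a 0.0005 z -0.029
231 b 0.0031 a 0.0011 z -0.031
232 b 0.0033 a 0.002 z -0.0329
233 b 0.0035 a 0.0019 z -0.0357
234 b 0.0036 a 0.0011 z -0.0389
235 b 0.0038 a 0.0001 z -0.0424
236 b 0.0039 a -0.0002 z -0.0454
237 b 0.0041 a -0.0003 z -0.0481
238 b 0.0042 a -0.0025 z -0.0525
239 b 0.0044 a -0.0022 z -0.0554
240 b 0.0045 a -0.003 z -0.0587
241 b 0.0047 a -0.0049 z -0.0633
242 b 0.0045 a -0.0342 z -0.0926
243 b 0.0046 a -0.0381 z -0.0989
244 b 0.0048 a -0.0413 z -0.1045
245 b 0.0049 a -0.0421 z -0.1085
246 b 0.0051 a -0.0405 z -0.1101
247 b 0.0053 a -0.0384 z -0.1107
248 b 0.0055 a -0.0363 z -0.112
249 b 0.0057 a -0.0351 z -0.1138
250 b 0.0059 a -0.0365 z -0.118
251 b 0.0061 a -0.0409 z -0.125
252 b 0.0063 a -0.0395 z -0.1266
253 b 0.0065 a -0.0367 z -0.1272
254 b 0.0078 a -0.0322 z -0.126
255 b 0.0069 a -0.0329 z -0.1293
```

View pics/l4.png

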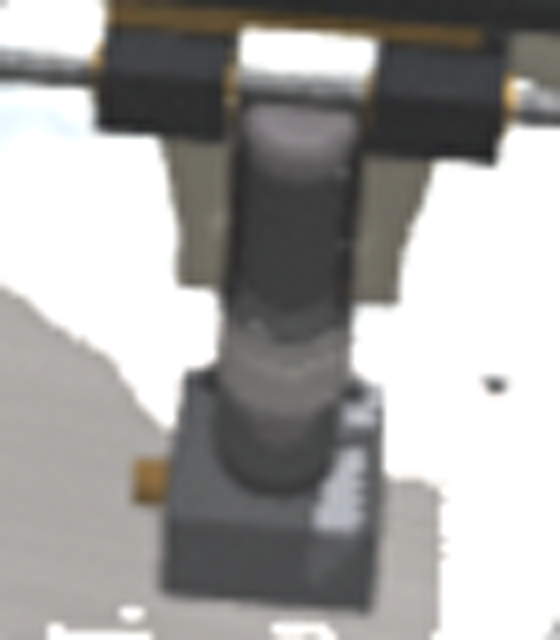

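```bash
python3 - <<'E'
from h import *
np.set_printoptions(precision=4,suppress=True)
l=np.array([np.cos(np.radians(198)),np.sin(np.radians(198)),0])
G=np.array([.5471,-.1332,.1737])
m=G-.0242*l+[0,0,-.066];print(m,proj("scene",m),proj("scene",G-.0242*l+[0,0,-.063]))
for p in([.573,-.1245,.103],[.5746,-.1245,.1031]): print(proj("scene",p))
E
```

```text
[ 0.5701 -0.1257  0.1077] [374.8925 235.2425] [374.9793 234.1654]
[374.7369 235.9308]
[375.028  235.4417]
```

Call:
{"name": "servo_tool", "arguments": {
  "grip": [1, 1, 1, 1, 1, 1],
  "translation": [
    [0.001, 0, 0.003],
    [0.0025, 0, 0.006],
    [0.004, 0, 0.009],
    [0.0055, 0, 0.012],
    [0.007, 0, 0.015],
    [0.007, 0, 0.015]
  ],
  "turn": [0, 0, 0, 0, 0, 0],
  "newtons": 15
}}

```text
time_s: 19.85
tcp_pos: [0.5547, -0.1313, 0.1412]
eef_rot: [179.9, -0.0, 18.0]
contact_force: [-4.0, -0.6, 9.3]
gripper_width: 0.024
```

Call:
{"name": "servo_tool", "arguments": {
  "grip": [1, 1, 1, 1, 1],
  "translation": [
    [0.0015, 0, 0.003],
    [0.003, 0, 0.006],
    [0.0045, 0, 0.0085],
    [0.0045, 0, 0.0085],
    [0.0045, 0, 0.0085]
  ],
  "turn": [0, 0, 0, 0, 0]
}}

```text
time_s: 20.27
tcp_pos: [0.5599, -0.1308, 0.1344]
eef_rot: [179.8, -0.1, 18.1]
contact_force: [-3.8, -4.1, 15.8]
gripper_width: 0.0239
```

```bash
python3 -c "
from h import *
s=r.get_state();print(s['tcp_pos'].round(4),s['contact_force'].round(2),s['moment'].round(3))
for n in('scene',):
    p,d=capture(n); cv2.imwrite(f'pics/{n}13.png',p);np.save(f'pics/{n}13.npy',d)
    crop(cv2.convertScaleAbs(p,alpha=1.5),340,190,70,80,8,'pics/m4.png')
"
python3 tilt.py pics/scene13.npy .5581 -.1295 .1502 375 378 206 256
```

```text
[ 0.5599 -0.1308  0.1344] [-3.84 -4.06 15.83] [-1.566  1.215 -0.011]
206 b -0.0004 a 0.0287 z 0.0663
207 b -0.0003 a 0.0291 z 0.0641
208 b -0.0006 a 0.0094 z 0.0468
209 b -0.0004 a 0.0109 z 0.0451
210 b -0.0002 a 0.0126 z 0.0445
211 b 0.0 a 0.0148 z 0.0438
212 b 0.0002 a 0.0158 z 0.0418
213 b 0.0003 a 0.015 z 0.0388
214 b 0.0005 a 0.016 z 0.0373
215 b 0.0006 a 0.013 z 0.0322
216 b 0.0007 a 0.0133 z 0.03
217 b 0.0009 a 0.0135 z 0.0279
218 b 0.001 a 0.0125 z 0.0246
219 b 0.0012 a 0.0118 z 0.0214
220 b 0.0013 a 0.0118 z 0.0187
221 b 0.0015 a 0.0122 z 0.0168
222 b 0.0016 a 0.0117 z 0.0139
223 b 0.0018 a 0.0109 z 0.0103
224 b 0.002 a 0.0111 z 0.0082
225 b 0.0021 a 0.0102 z 0.0048
226 b 0.0022 a 0.0088 z 0.0009
227 b 0.0024 a 0.0102 z -0.0003
228 b 0.0026 a 0.0095 z -0.0035
229 b 0.0027 a 0.0094 z -0.0063
230 b 0.006 a 0.0084 z -0.0097
231 b 0.0031 a 0.0089 z -0.0119
232 b 0.0032 a 0.0071 z -0.0163
233 b 0.0034 a 0.0088 z -0.0173
234 b 0.0036 a 0.011 z -0.0183
235 b 0.0038 a 0.0115 z -0.0201
236 b 0.004 a 0.014 z -0.0208
237 b 0.0041 a 0.0124 z -0.025
238 b 0.0043 a 0.0118 z -0.0282
239 b 0.0045 a 0.0124 z -0.0302
240 b 0.0046 a 0.0113 z -0.0339
241 b 0.0048 a 0.0112 z -0.0367
242 b 0.005 a 0.0117 z -0.0392
243 b 0.0051 a 0.0105 z -0.0426
244 b 0.0053 a 0.0113 z -0.0449
245 b 0.0055 a 0.0104 z -0.0485
246 b 0.0056 a 0.0092 z -0.0526
247 b 0.0057 a 0.0084 z -0.0561
248 b 0.0056 a -0.0242 z -0.0888
249 b 0.0058 a -0.0228 z -0.0904
250 b 0.006 a -0.0225 z -0.0934
251 b 0.0061 a -0.0297 z -0.1032
252 b 0.0063 a -0.0281 z -0.1046
253 b 0.0065 a -0.0246 z -0.1044
254 b 0.0067 a -0.0219 z -0.1047
255 b 0.0069 a -0.0185 z -0.1045
```

View pics/m4.png

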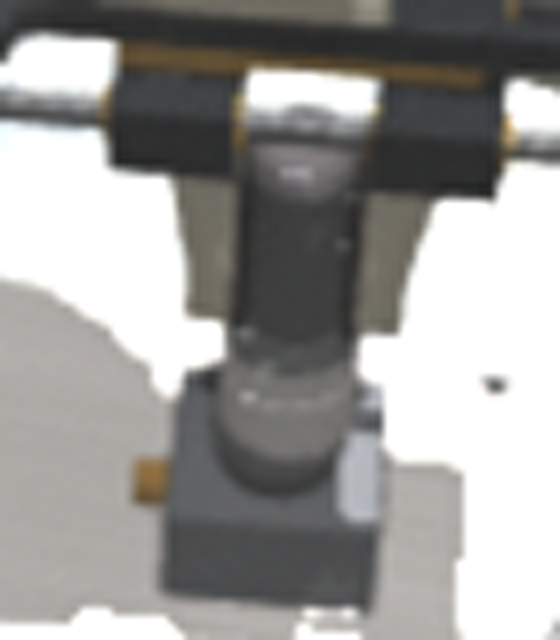

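The pin went under the face of the mouth on the far side, so the mouth was about 6–10 mm too close to the robot. The coupler also slid up until the fingertips reached the socket's shoulder. I'll back off, re-aim and push through that shoulder with a light grip, so the nipple does the aligning.

Call:
{"name": "servo_tool", "arguments": {
  "grip": [1, 1, 1, 1, 1, 1, 1],
  "translation": [
    [-0.001, 0, -0.006],
    [-0.001, 0, -0.014],
    [-0.001, 0, -0.022],
    [0.002, 0, -0.022],
    [0.004, 0, -0.022],
    [0.004, 0, -0.022],
    [0.004, 0, -0.022]
  ],
  "turn": [0, 0, 0, 0, 0, 0, 0]
}}

```text
time_s: 20.9
tcp_pos: [0.5621, -0.1281, 0.1532]
eef_rot: [-180.0, 0.1, 18.0]
contact_force: [0.6, 0.2, -1.4]
gripper_width: 0.024
```

```bash
cat > fit.py <<'E'
# fit coupler: generator line of grip & socket from scene depth, central columns; prints axis at G height, tilt, rims; G from state
import sys;from h import *
np.set_printoptions(precision=4,suppress=True)
k=sys.argv[1];u0,u1=int(sys.argv[2]),int(sys.argv[3])
s=r.get_state();G=s["tcp_pos"]+[0,0,.0188];print("t",s["time_s"],"tcp",s["tcp_pos"].round(4),"F",s["contact_force"].round(1),"w",round(s["gripper_width"],4))
p,D=capture("scene");cv2.imwrite(f"pics/s{k}.png",p);np.save(f"pics/s{k}.npy",D)
crop(cv2.convertScaleAbs(p,alpha=1.5),340,180,80,90,7,f"pics/s{k}c.png")
c=C["scene"];V=c["view"];R=V[:3,:3];t=V[:3,3]
v,u=np.mgrid[0:480,0:640];P=np.stack([(u-c["cx"])/c["fx"]*D,-(v-c["cy"])/c["fy"]*D,-D],-1);W=(P-t)@R
l=np.array([np.cos(np.radians(198)),np.sin(np.radians(198))]);m=np.array([-l[1],l[0]])
Q=W-G;a=Q[...,:2]@l;b=Q[...,:2]@m;z=Q[...,2];s=slice(u0,u1+1)
A=[];
for vv in range(195,265): A.append((vv,np.median(a[vv,s])-.0012,np.median(z[vv,s])-.0019,np.mean(b[vv,s])))
for q in A:
    if q[2]>-.13: print(q[0],"a %.4f z %.4f b %.4f"%q[1:])
E
python3 fit.py 14 375 378
```

```text
t 20.9 tcp [ 0.5621 -0.1281  0.1532] F [ 0.6  0.2 -1.4] w 0.024
195 a 0.0263 z 0.0639 b -0.0020
196 a 0.0288 z 0.0634 b -0.0018
197 a 0.0281 z 0.0608 b -0.0017
198 a 0.0281 z 0.0586 b -0.0016
199 a 0.0079 z 0.0408 b -0.0019
200 a 0.0106 z 0.0406 b -0.0017
201 a 0.0138 z 0.0405 b -0.0015
202 a 0.0163 z 0.0401 b -0.0013
203 a 0.0151 z 0.0368 b -0.0011
204 a 0.0150 z 0.0345 b -0.0010
205 a 0.0142 z 0.0314 b -0.0009
206 a 0.0126 z 0.0279 b -0.0008
207 a 0.0121 z 0.0251 b -0.0006
208 a 0.0115 z 0.0221 b -0.0005
209 a 0.0126 z 0.0206 b -0.0003
210 a 0.0113 z 0.0173 b -0.0002
211 a 0.0119 z 0.0153 b -0.0000
212 a 0.0117 z 0.0125 b 0.0001
213 a 0.0112 z 0.0095 b 0.0003
214 a 0.0107 z 0.0069 b 0.0004
215 a 0.0110 z 0.0047 b 0.0006
216 a 0.0112 z 0.0023 b 0.0007
217 a 0.0093 z -0.0017 b 0.0009
218 a 0.0092 z -0.0045 b 0.0010
219 a 0.0084 z -0.0073 b 0.0012
220 a 0.0087 z -0.0097 b 0.0013
221 a 0.0099 z -0.0113 b 0.0015
222 a 0.0094 z -0.0144 b 0.0017
223 a 0.0075 z -0.0182 b 0.0018
224 a 0.0083 z -0.0202 b 0.0020
225 a 0.0095 z -0.0221 b 0.0021
226 a 0.0118 z -0.0226 b 0.0024
227 a 0.0113 z -0
[... 193 characters left out ...]
0411 b 0.0035
234 a 0.0119 z -0.0437 b 0.0037
235 a 0.0118 z -0.0465 b 0.0038
236 a 0.0110 z -0.0497 b 0.0040
237 a 0.0103 z -0.0531 b 0.0042
238 a 0.0104 z -0.0559 b 0.0043
239 a 0.0085 z -0.0601 b 0.0045
240 a -0.0173 z -0.0859 b 0.0043
241 a -0.0174 z -0.0889 b 0.0044
242 a -0.0203 z -0.0943 b 0.0046
243 a -0.0241 z -0.1009 b 0.0047
244 a -0.0282 z -0.1073 b 0.0049
245 a -0.0273 z -0.1095 b 0.0050
246 a -0.0246 z -0.1097 b 0.0053
247 a -0.0219 z -0.1104 b 0.0055
248 a -0.0209 z -0.1127 b 0.0057
249 a -0.0189 z -0.1136 b 0.0059
250 a -0.0203 z -0.1179 b 0.0061
251 a -0.0245 z -0.1248 b 0.0062
252 a -0.0251 z -0.1286 b 0.0064
253 a -0.0215 z -0.1277 b 0.0066
254 a -0.0182 z -0.1277 b 0.0068
```

View pics/s14c.png

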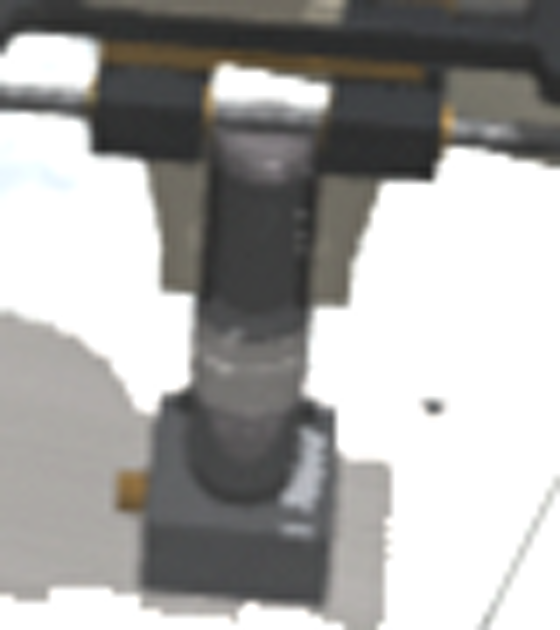

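Call:
{"name": "servo_tool", "arguments": {
  "grip": [1, 1, 1, 1, 1, 1, 1],
  "translation": [
    [0.002, 0, 0.004],
    [0.004, 0, 0.008],
    [0.006, 0, 0.012],
    [0.008, 0, 0.0155],
    [0.0098, 0, 0.0185],
    [0.0098, 0, 0.0185],
    [0.0098, 0, 0.0185]
  ],
  "turn": [0, 0, 0, 0, 0, 0, 0],
  "newtons": 10
}}

```text
time_s: 21.53
tcp_pos: [0.5715, -0.1253, 0.135]
eef_rot: [-180.0, 0.0, 18.0]
contact_force: [-0.4, 0.7, -1.7]
gripper_width: 0.0238
```

```bash
python3 fit.py 15 375 377
```

```text
t 21.5333 tcp [ 0.5715 -0.1253  0.135 ] F [-0.4  0.7 -1.7] w 0.0238
199 a 0.0250 z 0.0647 b -0.0029
200 a 0.0261 z 0.0632 b -0.0027
201 a 0.0293 z 0.0633 b -0.0025
202 a 0.0278 z 0.0598 b -0.0024
203 a 0.0080 z 0.0424 b -0.0027
204 a 0.0089 z 0.0407 b -0.0026
205 a 0.0126 z 0.0408 b -0.0024
206 a 0.0141 z 0.0398 b -0.0021
207 a 0.0157 z 0.0382 b -0.0020
208 a 0.0137 z 0.0344 b -0.0019
209 a 0.0147 z 0.0325 b -0.0017
210 a 0.0127 z 0.0285 b -0.0016
211 a 0.0117 z 0.0254 b -0.0014
212 a 0.0139 z 0.0246 b -0.0013
213 a 0.0135 z 0.0219 b -0.0011
214 a 0.0129 z 0.0187 b -0.0010
215 a 0.0115 z 0.0155 b -0.0008
216 a 0.0118 z 0.0132 b -0.0007
217 a 0.0128 z 0.0112 b -0.0005
218 a 0.0114 z 0.0074 b -0.0004
219 a 0.0107 z 0.0044 b -0.0002
220 a 0.0113 z 0.0021 b -0.0001
221 a 0.0083 z -0.0026 b 0.0001
222 a 0.0097 z -0.0039 b 0.0002
223 a 0.0098 z -0.0067 b 0.0004
224 a 0.0095 z -0.0093 b 0.0005
225 a 0.0088 z -0.0124 b 0.0007
226 a 0.0073 z -0.0164 b 0.0008
227 a 0.0075 z -0.0193 b 0.0010
228 a 0.0083 z -0.0213 b 0.0012
229 a 0.0100 z -0.0221 b 0.0014
230 a 0.0124 z -0.0229 b 0.0016
231 a 0.
[... 302 characters left out ...]
 b 0.0033
241 a 0.0134 z -0.0522 b 0.0035
242 a 0.0101 z -0.0575 b 0.0036
243 a -0.0105 z -0.0793 b 0.0036
244 a -0.0163 z -0.0874 b 0.0035
245 a -0.0171 z -0.0910 b 0.0037
246 a -0.0153 z -0.0924 b 0.0039
247 a -0.0134 z -0.0934 b 0.0041
248 a -0.0100 z -0.0932 b 0.0044
249 a -0.0093 z -0.0954 b 0.0046
250 a -0.0071 z -0.0966 b 0.0048
251 a -0.0151 z -0.1072 b 0.0049
252 a -0.0150 z -0.1103 b 0.0050
253 a -0.0122 z -0.1105 b 0.0053
254 a -0.0092 z -0.1103 b 0.0055
255 a -0.0058 z -0.1101 b 0.0057
256 a -0.0040 z -0.1118 b 0.0059
257 a -0.0056 z -0.1163 b 0.0061
258 a -0.0058 z -0.1198 b 0.0063
259 a -0.0054 z -0.1223 b 0.0065
260 a -0.0064 z -0.1262 b 0.0066
261 a -0.0049 z -0.1275 b 0.0068
```

View pics/s15c.png

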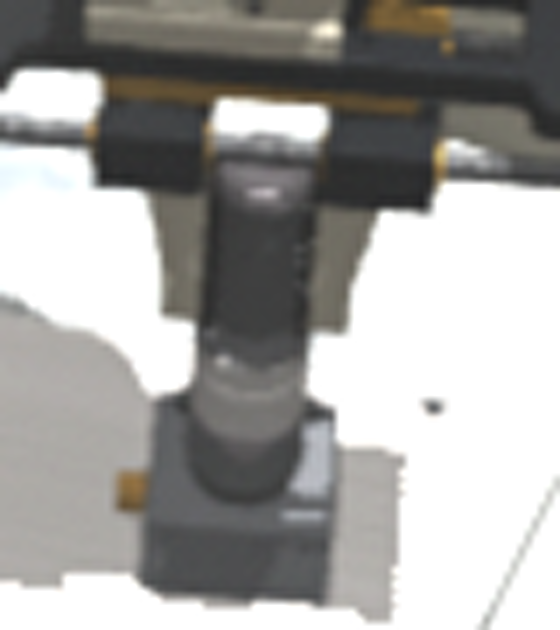

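Call:
{"name": "servo_tool", "arguments": {
  "grip": [1, 1, 1, 1, 1, 1, 1, 1],
  "translation": [
    [-0.001, 0, 0.003],
    [-0.003, 0, 0.006],
    [-0.0055, 0, 0.009],
    [-0.008, 0, 0.0115],
    [-0.0105, 0, 0.013],
    [-0.0135, 0, 0.0138],
    [-0.0135, 0, 0.0138],
    [-0.0135, 0, 0.0138]
  ],
  "turn": [0, 0, 0, 0, 0, 0, 0, 0],
  "newtons": 6
}}

```text
time_s: 22.25
tcp_pos: [0.5589, -0.1297, 0.1221]
eef_rot: [180.0, -0.1, 18.0]
contact_force: [-1.0, -0.5, 4.5]
gripper_width: 0.0241
```

```bash
python3 fit.py 16 375 377
```

```text
t 22.25 tcp [ 0.5589 -0.1297  0.1221] F [-1.  -0.5  4.5] w 0.0241
195 a 0.0222 z 0.0945 b -0.0035
196 a 0.0221 z 0.0918 b -0.0033
197 a 0.0218 z 0.0895 b -0.0032
198 a 0.0235 z 0.0884 b -0.0030
199 a 0.0224 z 0.0852 b -0.0029
200 a 0.0236 z 0.0837 b -0.0028
201 a 0.0206 z 0.0792 b -0.0027
202 a 0.0203 z 0.0771 b -0.0025
203 a 0.0198 z 0.0741 b -0.0024
209 a 0.0260 z 0.0648 b -0.0014
210 a 0.0267 z 0.0632 b -0.0012
211 a 0.0280 z 0.0616 b -0.0010
212 a 0.0299 z 0.0610 b -0.0009
213 a 0.0097 z 0.0423 b -0.0011
214 a 0.0126 z 0.0420 b -0.0009
215 a 0.0138 z 0.0404 b -0.0008
216 a 0.0165 z 0.0402 b -0.0005
217 a 0.0173 z 0.0385 b -0.0004
218 a 0.0201 z 0.0385 b -0.0002
219 a 0.0227 z 0.0380 b 0.0000
220 a 0.0225 z 0.0353 b 0.0002
221 a 0.0255 z 0.0354 b 0.0004
222 a 0.0245 z 0.0320 b 0.0005
223 a 0.0243 z 0.0293 b 0.0007
224 a 0.0191 z 0.0227 b 0.0007
225 a 0.0167 z 0.0178 b 0.0009
226 a 0.0180 z 0.0165 b 0.0010
227 a 0.0157 z 0.0120 b 0.0012
228 a 0.0135 z 0.0075 b 0.0013
229 a 0.0134 z 0.0049 b 0.0014
230 a 0.0101 z -0.0006 b 0.0015
231 a 0.0090 z -0.0044 b 0.0017
232 a 0.0087 z -0.007
[... 357 characters left out ...]
 0.0035
244 a -0.0010 z -0.0482 b 0.0037
245 a -0.0047 z -0.0550 b 0.0038
246 a -0.0272 z -0.0783 b 0.0038
247 a -0.0263 z -0.0806 b 0.0039
248 a -0.0234 z -0.0806 b 0.0041
249 a -0.0212 z -0.0816 b 0.0043
250 a -0.0221 z -0.0854 b 0.0045
251 a -0.0266 z -0.0929 b 0.0046
252 a -0.0285 z -0.0974 b 0.0048
253 a -0.0269 z -0.0992 b 0.0050
254 a -0.0219 z -0.0975 b 0.0052
255 a -0.0188 z -0.0970 b 0.0055
256 a -0.0186 z -0.1003 b 0.0056
257 a -0.0184 z -0.1029 b 0.0058
258 a -0.0190 z -0.1068 b 0.0060
259 a -0.0187 z -0.1092 b 0.0062
260 a -0.0184 z -0.1124 b 0.0064
261 a -0.0193 z -0.1163 b 0.0066
262 a -0.0186 z -0.1182 b 0.0068
263 a -0.0191 z -0.1223 b 0.0070
264 a -0.0192 z -0.1250 b 0.0072
```

View pics/s16c.png

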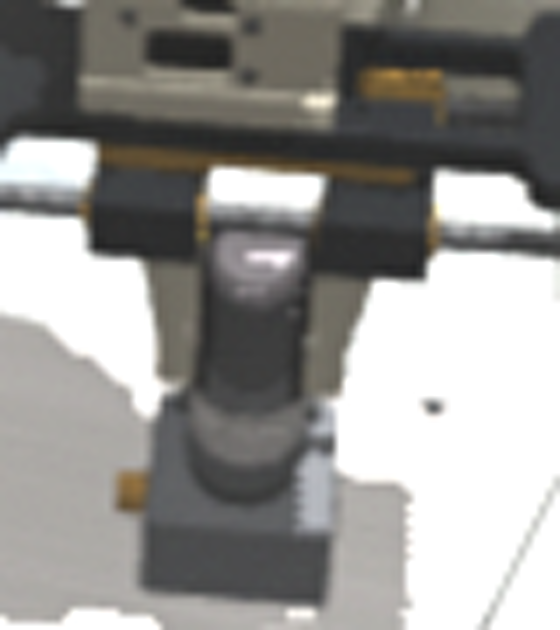

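Call:
{"name": "servo_tool", "arguments": {
  "grip": [1, 1, 1, 1, 1, 1],
  "translation": [
    [0.001, 0, 0.002],
    [0.002, 0, 0.004],
    [0.003, 0, 0.006],
    [0.004, 0, 0.008],
    [0.004, 0, 0.008],
    [0.004, 0, 0.008]
  ],
  "turn": [0, 0, 0, 0, 0, 0]
}}

```text
time_s: 22.8
tcp_pos: [0.5632, -0.128, 0.1136]
eef_rot: [180.0, -0.1, 18.0]
contact_force: [1.6, 0.9, 3.2]
gripper_width: 0.0235
```

```bash
python3 fit.py 17 375 377 | awk 'NR==1||($3>-0.03)'
```

```text
t 22.8 tcp [ 0.5632 -0.128   0.1136] F [1.6 0.9 3.2] w 0.0235
195 a 0.0218 z 0.0992 b -0.0034
196 a 0.0220 z 0.0970 b -0.0032
197 a 0.0233 z 0.0959 b -0.0031
198 a 0.0216 z 0.0920 b -0.0030
199 a 0.0210 z 0.0892 b -0.0028
200 a 0.0224 z 0.0880 b -0.0027
201 a 0.0229 z 0.0862 b -0.0025
202 a 0.0227 z 0.0839 b -0.0023
203 a 0.0242 z 0.0824 b -0.0022
204 a 0.0196 z 0.0766 b -0.0021
205 a 0.0208 z 0.0750 b -0.0020
211 a 0.0253 z 0.0642 b -0.0010
212 a 0.0259 z 0.0626 b -0.0008
213 a 0.0300 z 0.0633 b -0.0006
214 a 0.0289 z 0.0602 b -0.0004
215 a 0.0108 z 0.0433 b -0.0007
216 a 0.0130 z 0.0426 b -0.0005
217 a 0.0148 z 0.0411 b -0.0003
218 a 0.0169 z 0.0405 b -0.0001
219 a 0.0175 z 0.0385 b 0.0001
220 a 0.0197 z 0.0375 b 0.0003
221 a 0.0227 z 0.0378 b 0.0005
222 a 0.0235 z 0.0359 b 0.0007
223 a 0.0270 z 0.0361 b 0.0009
224 a 0.0275 z 0.0340 b 0.0010
225 a 0.0264 z 0.0308 b 0.0012
226 a 0.0265 z 0.0281 b 0.0013
227 a 0.0214 z 0.0216 b 0.0014
228 a 0.0210 z 0.0184 b 0.0015
229 a 0.0167 z 0.0125 b 0.0017
230 a 0.0149 z 0.0084 b 0.0018
231 a 0.0142 z 0.0049 b 0.0019
232 a 0.0102 z -0.0011 b 0.
[... 350 characters left out ...]
 0.0037
244 a -0.0016 z -0.0448 b 0.0039
245 a -0.0057 z -0.0513 b 0.0040
246 a -0.0097 z -0.0576 b 0.0041
247 a -0.0225 z -0.0726 b 0.0041
248 a -0.0192 z -0.0727 b 0.0043
249 a -0.0190 z -0.0752 b 0.0045
250 a -0.0172 z -0.0766 b 0.0047
251 a -0.0233 z -0.0852 b 0.0086
252 a -0.0252 z -0.0901 b 0.0050
253 a -0.0209 z -0.0891 b 0.0052
254 a -0.0151 z -0.0868 b 0.0055
255 a -0.0152 z -0.0896 b 0.0057
256 a -0.0148 z -0.0923 b 0.0059
257 a -0.0134 z -0.0940 b 0.0061
258 a -0.0166 z -0.0998 b 0.0062
259 a -0.0141 z -0.1007 b 0.0064
260 a -0.0139 z -0.1039 b 0.0066
261 a -0.0147 z -0.1075 b 0.0068
262 a -0.0133 z -0.1094 b 0.0070
263 a -0.0132 z -0.1126 b 0.0072
264 a -0.0152 z -0.1177 b 0.0074
```

Call:
{"name": "servo_tool", "arguments": {
  "grip": [1, 1, 1, 1, 1, 1],
  "translation": [
    [0.001, 0, 0.002],
    [0.002, 0, 0.004],
    [0.003, 0, 0.006],
    [0.004, 0, 0.0075],
    [0.004, 0, 0.0075],
    [0.004, 0, 0.0075]
  ],
  "turn": [0, 0, 0, 0, 0, 0],
  "newtons": 10
}}

```text
time_s: 23.35
tcp_pos: [0.5663, -0.1269, 0.1055]
eef_rot: [-180.0, 0.0, 18.0]
contact_force: [3.8, 0.3, -3.0]
gripper_width: 0.0239
```

```bash
python3 fit.py 18 375 377 | awk 'NR==1||($1>210&&$1<257)'
```

```text
t 23.35 tcp [ 0.5663 -0.1269  0.1055] F [ 3.8  0.3 -3. ] w 0.0239
211 a -0.2218 z -0.1251 b -0.0064
212 a -0.2165 z -0.1236 b -0.0061
213 a 0.0242 z 0.0644 b -0.0007
214 a 0.0270 z 0.0640 b -0.0004
215 a 0.0287 z 0.0627 b -0.0003
216 a 0.0279 z 0.0598 b -0.0001
217 a 0.0101 z 0.0431 b -0.0003
218 a 0.0113 z 0.0414 b -0.0002
219 a 0.0145 z 0.0412 b 0.0001
220 a 0.0148 z 0.0394 b 0.0002
221 a 0.0166 z 0.0382 b 0.0004
222 a 0.0211 z 0.0392 b 0.0007
223 a 0.0222 z 0.0378 b 0.0008
224 a 0.0240 z 0.0366 b 0.0010
225 a 0.0255 z 0.0354 b 0.0012
226 a 0.0291 z 0.0357 b 0.0014
227 a 0.0269 z 0.0314 b 0.0016
228 a 0.0251 z 0.0272 b 0.0017
229 a 0.0222 z 0.0222 b 0.0018
230 a 0.0185 z 0.0162 b 0.0019
231 a 0.0172 z 0.0129 b 0.0020
232 a 0.0142 z 0.0075 b 0.0021
233 a 0.0137 z 0.0042 b 0.0023
234 a 0.0117 z -0.0000 b 0.0024
235 a 0.0095 z -0.0045 b 0.0026
236 a 0.0080 z -0.0085 b 0.0027
237 a 0.0057 z -0.0134 b 0.0028
238 a 0.0025 z -0.0190 b 0.0030
239 a 0.0012 z -0.0233 b 0.0031
240 a 0.0020 z -0.0254 b 0.0033
241 a 0.0047 z -0.0252 b 0.0035
242 a 0.0051 z -0.0280 b 0.0037
243 a 0.0044 z -0.0313 b 0.0038
244 a 0.0012 z -0.0371 b 0.0040
245 a -0.0019 z -0.0427 b 0.0041
246 a -0.0029 z -0.0465 b 0.0043
247 a -0.0066 z -0.0528 b 0.0044
248 a -0.0085 z -0.0575 b 0.0046
249 a -0.0160 z -0.0672 b 0.0047
250 a -0.0150 z -0.0697 b 0.0048
251 a -0.0206 z -0.0777 b 0.0050
252 a -0.0192 z -0.0797 b 0.0051
253 a -0.0167 z -0.0798 b 0.0054
254 a -0.0141 z -0.0806 b 0.0056
255 a -0.0130 z -0.0823 b 0.0058
256 a -0.0121 z -0.0850 b 0.0060
```

View pics/s18c.png

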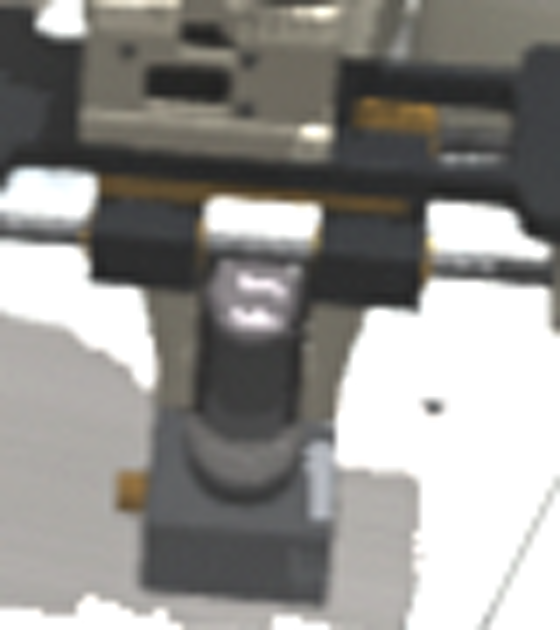

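Call:
{"name": "servo_tool", "arguments": {
  "grip": [1, 1, 1, 1, 1],
  "translation": [
    [0, 0, 0],
    [0.0007, 0, 0.0013],
    [0.0014, 0, 0.0026],
    [0.0014, 0, 0.0026],
    [0.0014, 0, 0.0026]
  ],
  "turn": [0, 0, 0, 0, 0],
  "newtons": 30
}}

```text
time_s: 23.82
tcp_pos: [0.5673, -0.1266, 0.1035]
eef_rot: [-180.0, 0.0, 18.0]
contact_force: [-0.1, 0.5, 2.5]
gripper_width: 0.0234
```

Call:
{"name": "servo_tool", "arguments": {
  "grip": [1, 1, 1, 1],
  "translation": [
    [0.0007, 0, 0.0013],
    [0.0014, 0, 0.0026],
    [0.0014, 0, 0.0026],
    [0.0014, 0, 0.0026]
  ],
  "turn": [0, 0, 0, 0]
}}

```text
time_s: 24.15
tcp_pos: [0.5687, -0.1262, 0.1008]
eef_rot: [-180.0, 0.0, 18.0]
contact_force: [-1.4, 1.3, 4.1]
gripper_width: 0.0232
```

```bash
python3 fit.py 19 375 377 | awk 'NR==1||($1>214&&$1<260)'
```

```text
t 24.15 tcp [ 0.5687 -0.1262  0.1008] F [-1.4  1.3  4.1] w 0.0232
215 a 0.0269 z 0.0642 b -0.0004
216 a 0.0285 z 0.0628 b -0.0002
217 a 0.0281 z 0.0601 b -0.0001
218 a 0.0107 z 0.0435 b -0.0002
219 a 0.0131 z 0.0427 b -0.0001
220 a 0.0139 z 0.0411 b 0.0001
221 a 0.0166 z 0.0410 b 0.0003
222 a 0.0165 z 0.0381 b 0.0005
223 a 0.0196 z 0.0383 b 0.0007
224 a 0.0226 z 0.0382 b 0.0009
225 a 0.0237 z 0.0362 b 0.0011
226 a 0.0263 z 0.0359 b 0.0013
227 a 0.0268 z 0.0336 b 0.0014
228 a 0.0280 z 0.0324 b 0.0016
229 a 0.0248 z 0.0272 b 0.0017
230 a 0.0220 z 0.0218 b 0.0018
231 a 0.0200 z 0.0176 b 0.0020
232 a 0.0175 z 0.0128 b 0.0021
233 a 0.0139 z 0.0073 b 0.0022
234 a 0.0132 z 0.0038 b 0.0023
235 a 0.0101 z -0.0014 b 0.0025
236 a 0.0076 z -0.0064 b 0.0026
237 a 0.0069 z -0.0102 b 0.0027
238 a 0.0057 z -0.0137 b 0.0029
239 a 0.0031 z -0.0188 b 0.0030
240 a 0.0029 z -0.0221 b 0.0032
241 a 0.0026 z -0.0249 b 0.0034
242 a 0.0049 z -0.0254 b 0.0036
243 a 0.0070 z -0.0268 b 0.0038
244 a 0.0033 z -0.0327 b 0.0039
245 a 0.0006 z -0.0383 b 0.0040
246 a -0.0003 z -0.0417 b 0.0042
247 a -0.0018 z -0.0463 b 0.0044
248 a -0.0049 z -0.0521 b 0.0045
249 a -0.0080 z -0.0577 b 0.0046
250 a -0.0111 z -0.0638 b 0.0048
251 a -0.0191 z -0.0737 b 0.0049
252 a -0.0196 z -0.0773 b 0.0051
253 a -0.0132 z -0.0744 b 0.0053
254 a -0.0106 z -0.0749 b 0.0055
255 a -0.0093 z -0.0765 b 0.0057
256 a -0.0098 z -0.0800 b 0.0059
257 a -0.0092 z -0.0825 b 0.0061
258 a -0.0092 z -0.0856 b 0.0063
259 a -0.0097 z -0.0896 b 0.0065
```

View pics/s19c.png

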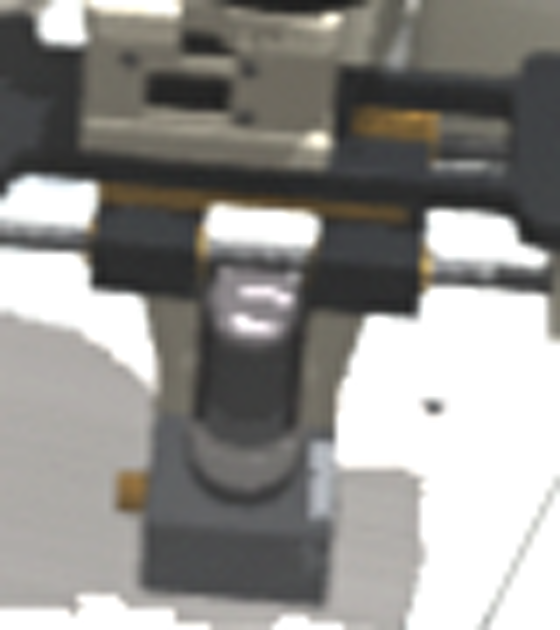

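Call:
{"name": "servo_tool", "arguments": {
  "grip": [1, 1, 1, 1, 1],
  "translation": [
    [0, 0, 0],
    [0.0005, 0, 0.0009],
    [0.001, 0, 0.0018],
    [0.001, 0, 0.0018],
    [0.001, 0, 0.0018]
  ],
  "turn": [0, 0, 0, 0, 0],
  "newtons": 50
}}

```text
time_s: 24.62
tcp_pos: [0.5688, -0.1263, 0.1005]
eef_rot: [180.0, 0.1, 18.0]
contact_force: [-10.7, 1.8, 18.7]
gripper_width: 0.023
```

Call:
{"name": "servo_tool", "arguments": {
  "grip": [1, 1, 1, 1],
  "translation": [
    [0.0005, 0, 0.0009],
    [0.001, 0, 0.0018],
    [0.001, 0, 0.0018],
    [0.001, 0, 0.0018]
  ],
  "turn": [0, 0, 0, 0]
}}

```text
time_s: 24.95
tcp_pos: [0.5688, -0.1264, 0.1003]
eef_rot: [180.0, 0.2, 18.1]
contact_force: [-17.7, 1.6, 33.0]
gripper_width: 0.0233
```

```bash
python3 fit.py 20 375 377 | awk 'NR==1||($1>216&&$1<260)'
```

```text
t 24.95 tcp [ 0.5688 -0.1264  0.1003] F [-17.7   1.6  33. ] w 0.0233
217 a 0.0285 z 0.0610 b -0.0003
218 a 0.0287 z 0.0589 b -0.0003
219 a 0.0136 z 0.0438 b -0.0003
220 a 0.0132 z 0.0412 b -0.0002
221 a 0.0149 z 0.0396 b 0.0000
222 a 0.0178 z 0.0397 b 0.0002
223 a 0.0198 z 0.0390 b 0.0004
224 a 0.0215 z 0.0376 b 0.0006
225 a 0.0222 z 0.0359 b 0.0008
226 a 0.0257 z 0.0363 b 0.0010
227 a 0.0280 z 0.0352 b 0.0012
228 a 0.0282 z 0.0328 b 0.0014
229 a 0.0249 z 0.0275 b 0.0015
230 a 0.0231 z 0.0232 b 0.0016
231 a 0.0191 z 0.0174 b 0.0017
232 a 0.0177 z 0.0138 b 0.0018
233 a 0.0160 z 0.0092 b 0.0019
234 a 0.0151 z 0.0059 b 0.0021
235 a 0.0108 z -0.0006 b 0.0022
236 a 0.0111 z -0.0032 b 0.0024
237 a 0.0074 z -0.0093 b 0.0025
238 a 0.0082 z -0.0113 b 0.0057
239 a 0.0030 z -0.0184 b 0.0028
240 a 0.0028 z -0.0217 b 0.0029
241 a 0.0032 z -0.0241 b 0.0031
242 a 0.0049 z -0.0254 b 0.0033
243 a 0.0053 z -0.0273 b 0.0035
244 a 0.0036 z -0.0317 b 0.0036
245 a 0.0019 z -0.0367 b 0.0038
246 a -0.0010 z -0.0422 b 0.0039
247 a -0.0026 z -0.0463 b 0.0041
248 a -0.0069 z -0.0529 b 0.0081
249 a -0.0086 z -0.0579 b 0.0044
250 a -0.0123 z -0.0641 b 0.0069
251 a -0.0178 z -0.0723 b 0.0046
252 a -0.0173 z -0.0745 b 0.0048
253 a -0.0148 z -0.0752 b 0.0050
254 a -0.0107 z -0.0745 b 0.0053
255 a -0.0094 z -0.0762 b 0.0055
256 a -0.0099 z -0.0796 b 0.0056
257 a -0.0078 z -0.0806 b 0.0058
258 a -0.0091 z -0.0855 b 0.0060
259 a -0.0094 z -0.0882 b 0.0062
```

Call:
{"name": "servo_tool", "arguments": {
  "grip": [1, 1, 1, 1, 1, 1],
  "translation": [
    [-0.0005, 0, -0.0009],
    [-0.001, 0, -0.0018],
    [-0.001, 0, -0.0018],
    [-0.001, 0, -0.0018],
    [-0.001, 0, -0.0018],
    [-0.001, 0, -0.0018]
  ],
  "turn": [0, 0, 0, 0, 0, 0]
}}

```text
time_s: 25.5
tcp_pos: [0.5688, -0.1263, 0.1005]
eef_rot: [180.0, 0.1, 18.0]
contact_force: [-8.8, 1.9, 18.4]
gripper_width: 0.0233
```

Call:
{"name": "servo_tool", "arguments": {
  "grip": [1, 1, 1, 1, 1, 1, 1, 1, 1, 1],
  "translation": [
    [0, 0, 0],
    [0, 0, 0],
    [0, 0, 0],
    [0, 0, 0],
    [0, 0, 0],
    [0, 0, 0],
    [0, 0, 0],
    [0, 0, 0],
    [0, 0, 0],
    [0, 0, 0]
  ],
  "turn": [0, 0, 0, 0, 0, 0, 0, 0, 0, 0]
}}

```text
time_s: 26.33
tcp_pos: [0.5688, -0.1263, 0.1005]
eef_rot: [180.0, 0.1, 18.0]
contact_force: [-10.2, 1.4, 18.4]
gripper_width: 0.0234
```

```bash
python3 fit.py 21 375 377 | awk 'NR==1||($1>217&&$1<256)'; python3 -c "
from h import *
p,d=capture('top');cv2.imwrite('pics/topend.png',p)"
```

```text
t 26.3333 tcp [ 0.5688 -0.1263  0.1005] F [-10.2   1.4  18.4] w 0.0234
218 a 0.0290 z 0.0588 b -0.0002
219 a 0.0114 z 0.0416 b -0.0003
220 a 0.0134 z 0.0410 b -0.0001
221 a 0.0161 z 0.0409 b 0.0001
222 a 0.0182 z 0.0396 b 0.0003
223 a 0.0182 z 0.0370 b 0.0005
224 a 0.0207 z 0.0371 b 0.0007
225 a 0.0236 z 0.0367 b 0.0009
226 a 0.0261 z 0.0362 b 0.0011
227 a 0.0276 z 0.0351 b 0.0013
228 a 0.0271 z 0.0317 b 0.0015
229 a 0.0263 z 0.0284 b 0.0016
230 a 0.0206 z 0.0211 b 0.0017
231 a 0.0189 z 0.0168 b 0.0018
232 a 0.0162 z 0.0118 b 0.0019
233 a 0.0149 z 0.0081 b 0.0021
234 a 0.0133 z 0.0044 b 0.0022
235 a 0.0130 z 0.0012 b 0.0023
236 a 0.0086 z -0.0053 b 0.0025
237 a 0.0077 z -0.0089 b 0.0026
238 a 0.0042 z -0.0149 b 0.0027
239 a 0.0030 z -0.0186 b 0.0029
240 a 0.0012 z -0.0229 b 0.0030
241 a 0.0043 z -0.0230 b 0.0032
242 a 0.0032 z -0.0266 b 0.0034
243 a 0.0058 z -0.0273 b 0.0036
244 a 0.0047 z -0.0314 b 0.0038
245 a 0.0011 z -0.0375 b 0.0039
246 a -0.0012 z -0.0422 b 0.0040
247 a -0.0045 z -0.0481 b 0.0042
248 a -0.0076 z -0.0537 b 0.0043
249 a -0.0086 z -0.0578 b 0.0045
250 a -0.0146 z -0.0665 b 0.0046
251 a -0.0166 z -0.0713 b 0.0047
252 a -0.0188 z -0.0766 b 0.0049
253 a -0.0145 z -0.0757 b 0.0051
254 a -0.0123 z -0.0763 b 0.0053
255 a -0.0089 z -0.0760 b 0.0056
```

View pics/s21.png

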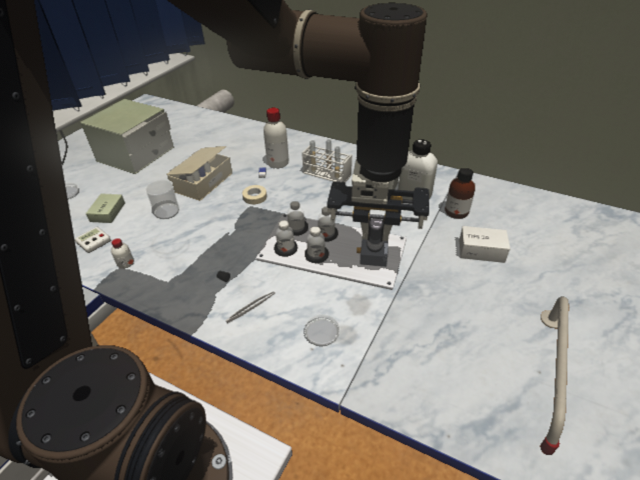

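View pics/topend.png

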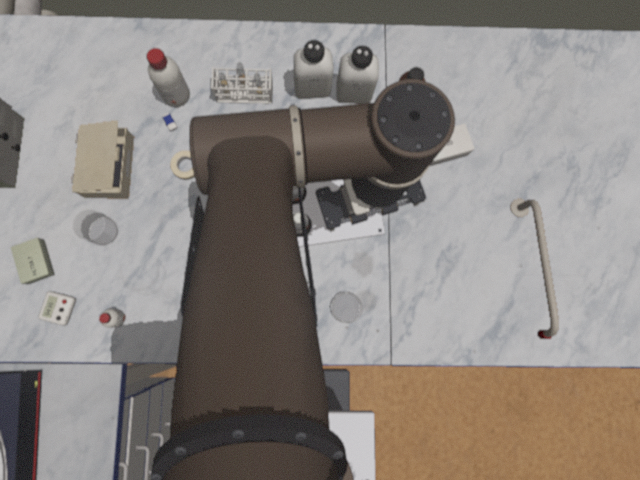

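View pics/s21c.png

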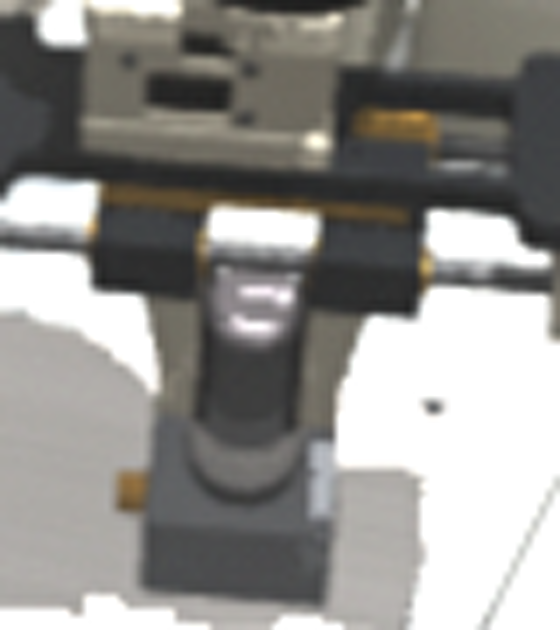

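The coupler is at a hard stop, but its measured tilt of 24–27° is a little below the nipple's 28°. I'll relax the grip while still pressing so it can square itself on the shoulder, then regrip and push again.

Call:
{"name": "servo_tool", "arguments": {
  "grip": [1, 1, 1, 1, 1, 1, 1, 1],
  "translation": [
    [0, 0, 0],
    [0, 0, 0.0005],
    [-0.001, 0, 0.001],
    [-0.002, 0, 0.001],
    [-0.003, 0, 0.001],
    [-0.003, 0, 0.001],
    [-0.003, 0, 0.001],
    [-0.003, 0, 0.001]
  ],
  "turn": [0, 0, 0, 0, 0, 0, 0, 0],
  "newtons": 8
}}

```text
time_s: 27.1
tcp_pos: [0.5681, -0.1268, 0.0995]
eef_rot: [179.9, -0.1, 18.0]
contact_force: [-2.5, 1.4, 12.1]
gripper_width: 0.0237
```

```bash
python3 fit.py 22 375 377 | awk 'NR==1||($1>217&&$1<256)'
```

```text
t 27.1 tcp [ 0.5681 -0.1268  0.0995] F [-2.5  1.4 12.1] w 0.0237
218 a 0.0296 z 0.0608 b -0.0003
219 a 0.0112 z 0.0434 b -0.0006
220 a 0.0121 z 0.0416 b -0.0004
221 a 0.0146 z 0.0413 b -0.0002
222 a 0.0168 z 0.0403 b 0.0000
223 a 0.0192 z 0.0395 b 0.0002
224 a 0.0208 z 0.0385 b 0.0004
225 a 0.0230 z 0.0378 b 0.0006
226 a 0.0250 z 0.0372 b 0.0008
227 a 0.0268 z 0.0361 b 0.0010
228 a 0.0276 z 0.0340 b 0.0012
229 a 0.0287 z 0.0324 b 0.0014
230 a 0.0292 z 0.0301 b 0.0015
231 a 0.0237 z 0.0226 b 0.0016
232 a 0.0203 z 0.0176 b 0.0017
233 a 0.0203 z 0.0144 b 0.0019
234 a 0.0193 z 0.0109 b 0.0020
235 a 0.0150 z 0.0046 b 0.0021
236 a 0.0128 z 0.0000 b 0.0022
237 a 0.0084 z -0.0065 b 0.0023
238 a 0.0070 z -0.0105 b 0.0069
239 a 0.0048 z -0.0153 b 0.0026
240 a 0.0018 z -0.0205 b 0.0028
241 a 0.0030 z -0.0225 b 0.0029
242 a 0.0034 z -0.0252 b 0.0031
243 a 0.0047 z -0.0267 b 0.0033
244 a 0.0039 z -0.0304 b 0.0035
245 a -0.0006 z -0.0371 b 0.0036
246 a -0.0004 z -0.0401 b 0.0038
247 a -0.0017 z -0.0436 b 0.0079
248 a -0.0061 z -0.0508 b 0.0040
249 a -0.0083 z -0.0558 b 0.0042
250 a -0.0119 z -0.0621 b 0.0043
251 a -0.0179 z -0.0708 b 0.0044
252 a -0.0186 z -0.0746 b 0.0046
253 a -0.0163 z -0.0750 b 0.0048
254 a -0.0117 z -0.0742 b 0.0051
255 a -0.0103 z -0.0753 b 0.0053
```

Call:
{"name": "servo_tool", "arguments": {
  "grip": [1, 1, 1, 1, 1, 1, 1, 1],
  "translation": [
    [0, 0, 0],
    [0, 0, 0],
    [0, 0, 0],
    [0.0004, 0, 0.0008],
    [0.0008, 0, 0.0015],
    [0.0008, 0, 0.0015],
    [0.0008, 0, 0.0015],
    [0.0008, 0, 0.0015]
  ],
  "turn": [0, 0, 0, 0, 0, 0, 0, 0],
  "newtons": 55
}}

```text
time_s: 27.82
tcp_pos: [0.5681, -0.1269, 0.0993]
eef_rot: [179.9, -0.1, 18.1]
contact_force: [-9.5, 2.8, 24.4]
gripper_width: 0.0231
```

```bash
python3 fit.py 23 375 377 | awk 'NR==1||($1>217&&$1<256)'
```

```text
t 27.8167 tcp [ 0.5681 -0.1269  0.0993] F [-9.5  2.8 24.4] w 0.0231
218 a 0.0298 z 0.0615 b -0.0004
219 a 0.0114 z 0.0440 b -0.0006
220 a 0.0120 z 0.0420 b -0.0004
221 a 0.0154 z 0.0417 b 0.0037
222 a 0.0164 z 0.0405 b -0.0000
223 a 0.0179 z 0.0387 b 0.0002
224 a 0.0212 z 0.0390 b 0.0004
225 a 0.0226 z 0.0377 b 0.0006
226 a 0.0255 z 0.0378 b 0.0008
227 a 0.0267 z 0.0358 b 0.0009
228 a 0.0286 z 0.0351 b 0.0012
229 a 0.0287 z 0.0326 b 0.0013
230 a 0.0287 z 0.0300 b 0.0015
231 a 0.0244 z 0.0239 b 0.0015
232 a 0.0216 z 0.0189 b 0.0017
233 a 0.0189 z 0.0134 b 0.0018
234 a 0.0169 z 0.0090 b 0.0019
235 a 0.0137 z 0.0037 b 0.0020
236 a 0.0131 z 0.0004 b 0.0022
237 a 0.0089 z -0.0062 b 0.0023
238 a 0.0087 z -0.0089 b 0.0024
239 a 0.0035 z -0.0165 b 0.0025
240 a 0.0025 z -0.0197 b 0.0027
241 a 0.0019 z -0.0230 b 0.0029
242 a 0.0037 z -0.0243 b 0.0031
243 a 0.0056 z -0.0253 b 0.0033
244 a 0.0038 z -0.0300 b 0.0034
245 a 0.0026 z -0.0342 b 0.0036
246 a -0.0020 z -0.0413 b 0.0037
247 a -0.0038 z -0.0459 b 0.0038
248 a -0.0052 z -0.0496 b 0.0040
249 a -0.0103 z -0.0573 b 0.0041
250 a -0.0133 z -0.0633 b 0.0043
251 a -0.0179 z -0.0706 b 0.0044
252 a -0.0187 z -0.0741 b 0.0046
253 a -0.0142 z -0.0734 b 0.0048
254 a -0.0134 z -0.0754 b 0.0050
255 a -0.0101 z -0.0753 b 0.0052
```

Call:
{"name": "servo_tool", "arguments": {
  "grip": [1, 1, 1, 1, 1, 1, 1, 1],
  "translation": [
    [-0.0003, 0, -0.0005],
    [-0.0003, 0, -0.0005],
    [-0.0003, 0, -0.0005],
    [-0.0003, 0, -0.0005],
    [-0.0003, 0, -0.0005],
    [-0.0003, 0, -0.0005],
    [-0.0003, 0, -0.0005],
    [-0.0003, 0, -0.0005]
  ],
  "turn": [0, 0, 0, 0, 0, 0, 0, 0]
}}

```text
time_s: 28.53
tcp_pos: [0.5681, -0.1269, 0.0993]
eef_rot: [179.9, -0.1, 18.1]
contact_force: [-7.6, 1.9, 19.8]
gripper_width: 0.0233
```

```bash
python3 -c "
from h import *
print(order.close_job()); s=r.get_state();print(s['time_s'],s['tcp_pos'],s['contact_force'])"
```

```text
the job is handed in; nothing more can be done
None
the job is handed in; nothing more can be done
```

I stood both bottles in the empty cups, so the grid is full. I then pressed the coupler onto the tilted nipple and handed the job in at about 28.5 s, still gripping and pushing it home.

**How the coupler went on:** The tool always points down, so I first tilted the coupler in the grip against the station's edge. It slipped and only reached about 13°. On the first press the pin went under the face of the mouth on the far side, at about 16 N. I backed off and re-aimed from the depth images, then let the nipple line it up under a light grip. Finally I relaxed the grip, let it square itself on the shoulder, regripped at 55 N and pushed again.

**Last checks:**
- **Fully home:** the tool did not move between about 27 N and 21 N of push along the axis, well above the 6 N spring. Before I regripped it, the coupler's measured top was within about 0.5 mm of the home position, and it had not moved after.
- **Squareness:** the measured tilt was about 27° against the nipple's 28°. It had read 24–27° before squaring.
- **Grid and bystanders:** all four bottles were upright in their cups, and the tape and dish looked untouched.

**Not confirmed directly:**
- **Snap and pin:** I inferred the snap from a brief change in force and the hard stop; the pin's position can't be read.
- **Camera disagreement:** the two cameras disagreed by about 5 mm along x, so the final alignment relied on scene-camera depth measured relative to the gripper.
- **Peak force:** one push briefly reached about 37 N at the wrist, all through the fingers on the coupler.

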